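Dry the washed wheel nuts

ROBOT

A 6-joint arm with a two-finger parallel gripper is mounted at the origin on the work surface. World frame = base frame: x ahead of the robot, y to its left, z up, the work surface at z = 0. Lengths are in m, angles in rad, forces in N, time in s.
With the tool pointing down it reaches from about 0.275 to 0.825 m from the base axis. Payload 4.9 kg.
Tool frame: the origin (TCP) lies at the very end of the fingers, on their centre line; the grasp point (between the pads) lies 19 mm behind it; x points along the fingers, y is the direction in which the jaws open and shut, and the axes are right-handed (so a half turn about x gives the same grasp; the last joint's range is limited). The gripper opens to 85 mm and grips with 20 to 120 N. Pads are 22 mm wide; open, the fingers measure 114 mm over their backs; the gripper's body (76 mm by 85 mm) begins 54 mm behind the grasp point. The pads swing forward as they close: fully open they stand 13 mm farther back than shut.
Start: joints at [0.987, 0.326, -0.193, 1.052, 0, 1.437], TCP at [0.239, 0.495, 0.231] pointing down, gripper open.
Joint ranges: [-2.65, 2.65], [-0.97, 1.79], [-1.3, 1.35], [-1.93, 2.1], [-1.47, 1.37], [-3.14, 3.14]. Speed limits (rad/s): [2.57, 2.57, 3.14, 3.14, 3.14, 3.14].

INTERFACE

Orientations are given as [roll, pitch, yaw] about the fixed x, y, z axes, in that order (R = Rz(yaw) Ry(pitch) Rx(roll)).
In Python, from workcell import sensors, imaging, ticket gives the robot as it stands.
- The arm moves only by the tool arm_command, never from a script. Its argument "series" is a list of rows, each a list of 3 entries, a list of its own where there are three numbers: the shift along the world's x, y, z in m, then the turn about the world's z in degrees, then the finger opening in m, from 0 to 0.0854. A call has 1 to 10 rows; each row shifts and turns the pose as measured when the row begins; what a row does not reach is not made up. A row lasts 1/8 s, in which the tool goes at most 62.5 mm and 10.7 degrees, less where a joint would pass 70% of its speed; a pose out of reach is approached as far as the arm can. A call is refused whole if a number of a shift passes 0.0625 or a number of a turn 10.7, either way. A call with a gripper value outside its range is refused whole. The fingers move at their own pace and stop on an object; "squeeze" is the grip in N (left out, the last holds). Time passes only in rows, so rows that do not move let the fingers close. It gives the time, the measured TCP pose, the force and the opening at its end, in the units of the state.
- sensors.get_state(): the state, without advancing time (a new reading comes with each control period).
- imaging.grab_frame(name): name is "scene" or "top" or "wrist"; returns the picture (384x512x3 uint8, blue, green, red); there is no depth.
- imaging.camera_info(name): a dict with "camera_matrix" (3x3 intrinsics, pixels), "k1" (the pictures are not rectified: a ray, as slopes to the right and down, at radius r is drawn at 1 + k1 r^2 times it, then the intrinsics apply), "pose" (4x4, takes a point from camera to world coordinates); the wrist camera has in their place "mount" (4x4, takes a point from camera to tool coordinates, whose origin is the TCP and whose axes are the tool frame's). Camera axes: x right, y down, z forward; pixel columns grow to the right and rows downward; lengths in m; the calibration is good to about 2 mm. A picture is of the moment at which its call begins: read the wrist's pose just before it. camera_info takes no time and is no camera call.
- ticket.close_job(): hands the job in, once; it reports no verdict.
The state is a dict: "clock": time; "q": joint angles; "joint_vel": joint speeds; "tau": joint torques, N m; "tool_pos": TCP position; "tool_rot": TCP orientation; "ft_force": force on the tool from outside, world axes, zero at the start; "torque": the same for the moment, N m; "opening": opening from 0.0 (shut) to 1.0 (fully open).
Only numpy, scipy, OpenCV 4.12 (cv2) and the standard library are available. Lean on these libraries where they do the work, as an engineer would, in place of code of your own. Each camera call takes 0.05 s, during which the arm holds its last target.

TASK

Put all the washed hexagonal wheel nuts from the drip mat into the aluminium tray, in a single layer, then slide the tray by its handle fully home into the slot of the dryer. Then set the timer dial to the fifth click from off and, last, press the start button right down. Leave everything else where it is.

Things in the scene. Friction and masses are not known exactly. Their poses are not given: they have to be found in the camera images.
- nut1_mid (a point): steel wheel nut, solid hexagonal prism, 27 mm across flats, 31 across corners, 38 long, 100 g; point at its centre, 19 mm above what it stands on; z along its length, y square to one pair of flats (others at 60 and 120 deg). Stands at first on the drip mat (fixed flat sheet, 4 mm thick, 290 x 200). 3 to 5 are there; absent ones read None
- nut2_mid (a point): steel wheel nut, solid hexagonal prism, 27 mm across flats, 31 across corners, 38 long, 100 g; point at its centre, 19 mm above what it stands on; z along its length, y square to one pair of flats (others at 60 and 120 deg). Stands at first on the drip mat (fixed flat sheet, 4 mm thick, 290 x 200). 3 to 5 are there; absent ones read None
- nut3_mid (a point): steel wheel nut, solid hexagonal prism, 27 mm across flats, 31 across corners, 38 long, 100 g; point at its centre, 19 mm above what it stands on; z along its length, y square to one pair of flats (others at 60 and 120 deg). Stands at first on the drip mat (fixed flat sheet, 4 mm thick, 290 x 200). 3 to 5 are there; absent ones read None
- nut4_mid (a point): steel wheel nut, solid hexagonal prism, 27 mm across flats, 31 across corners, 38 long, 100 g; point at its centre, 19 mm above what it stands on; z along its length, y square to one pair of flats (others at 60 and 120 deg). Stands at first on the drip mat (fixed flat sheet, 4 mm thick, 290 x 200). 3 to 5 are there; absent ones read None
- nut5_mid (a point): steel wheel nut, solid hexagonal prism, 27 mm across flats, 31 across corners, 38 long, 100 g; point at its centre, 19 mm above what it stands on; z along its length, y square to one pair of flats (others at 60 and 120 deg). Stands at first on the drip mat (fixed flat sheet, 4 mm thick, 290 x 200). 3 to 5 are there; absent ones read None
- tray_mid (a point): loose open aluminium tray, 200 mm long (x) x 140 wide (y), walls 30 high, walls and floor 4 thick, 0.35 to 0.6 kg, lying on the rubber worktop; it slides and turns when dragged by its handle. Point: centre of the floor's upper side, 4 mm above the worktop; +x towards the end that enters the dryer first. Five nuts fit in one layer at 55 mm spacing
- tray_handle (a point): middle of the tray's upright grey plastic handle block, 40 mm (tray's x) x 22 wide (y, pinch it this way) x 52 high, from 4 to 56 mm above the worktop, on a flat neck 30 wide at the tray's outer end; the point is 36 mm above the worktop, 165 mm from the tray's middle towards its -x; axes as the tray's
- dryer: fixed grey dryer, 260 deep (x) x 280 wide (y) x 170 mm high, origin at its underside's centre. In its front (-x) a slot, 148 wide, 78 high, floor level with the worktop, runs 200 mm deep along +x; guide plates 30 mm high flare out 30 mm before it. Fully home, the tray touches the back wall, its outer wall flush with the front: tray_mid at x -30 mm, y 0 here; the handle stays 65 mm outside
- timer (a joint): timer dial on top of the dryer, rad: 0 at off, growing clockwise seen from above, a click every 0.524 rad (pi/6), eight clicks, stop at 4.19. Let go, it springs into the nearest click; turning over a click takes under 0.05 N m. It starts at off, the first or the second click
- timer_grip (a point): on the timer's axis, 30 mm above the dryer's top: raised grip bar 46 mm long (its x, turning with the dial), 14 thick (y), from 9 to 42 mm above the top, on a skirt 52 mm across; a white line on the bar's -x end is the pointer. White marks round it on the dryer's top: a dot at off, then clockwise one tick per click
- start (a joint): start button on the dryer's top, m pressed: 0 up, 0.006 fully down (5 N); springs back; past 0.004 it counts as pressed
- start_top (a point): centre of the top of the start button, white, 28 mm across, on a low black collar, 22 mm above the dryer's top, 110 mm from the dial; it moves straight down
- charger: blue plastic battery charger, 90 x 150 x 64 mm; origin at the centre of its underside; not part of the job
- housing: round aluminium headlamp housing standing on its wide rim, 104 mm across, 90 mm high, three small lugs; origin at the centre of its underside; not part of the job
- ratchet: chromed ratchet lying flat, 230 mm long, 25 mm high; origin at the centre of its underside; not part of the job
- canister: green plastic screw-top canister, 80 x 110 x 178 mm; origin at the centre of its underside; not part of the job
- tin: small closed aluminium tin, 60 mm across, 70 mm high; origin at the centre of its underside; not part of the job
- socket: deep round dark steel socket standing on the drip mat among the nuts, in any of their places, 34 mm across below, 28 mm above, 75 mm high: not a wheel nut; origin at the centre of its underside; not part of the job

How it is judged:
By the outcome, as a careful person would: the job done as asked, in the order asked, and still so for the second after the job is handed in, with the robot touching nothing.
Of nut1, nut2, nut3, nut4, nut5 only 3 to 5 are there at a start; the rules pass over those that are not, and their reading is None.
At some moment in a run one of nut1, nut2, nut3, nut4, nut5 may be knocked a few centimetres aside while the robot is not near it.
Once in a run the grip may slacken for a moment while it holds something.
It also fails if it takes over 210 s, if anything falls off the work surface, if the arm or the gripper's body presses on something with over 40 N, if the wrist force passes 120 N, or if a joint passes its speed limit or range.

## Working session

There is one attempt and no reset: what is moved stays moved. The work goes in short steps, Python scripts to look and compute and a tool call to move; the robot and the scene stay as the last step left them, time stands still between calls to the robot, and variables do not carry over. Pictures are saved under pics/ and viewed, and the job is handed in when it is done.

Besides the shell and the picture viewer there is one more tool, called as a command line: name --argument value ..., lists and objects as JSON in quotes. arm_command: Moves the arm, as the interface text tells. Its arguments: {"type":"object","properties":{"series":{"type":"array"},"squeeze":{"type":"number"}},"required":["series"]}

```bash
ls; mkdir -p pics; cat > h.py <<'E'
import numpy as np, cv2
from workcell import sensors, imaging, ticket
from scipy.spatial.transform import Rotation as R
def grab(n,fn=None):
    s=sensors.get_state(); im=imaging.grab_frame(n)
    if fn: cv2.imwrite('pics/'+fn+'.png',im)
    return s,im
def campose(n,s=None):
    c=imaging.camera_info(n)
    if n!='wrist': return c,np.array(c['pose'])
    T=np.eye(4); T[:3,:3]=R.from_euler('xyz',s['tool_rot']).as_matrix(); T[:3,3]=s['tool_pos']
    return c,T@np.array(c['mount'])
def ray(n,uv,s=None):
    c,T=campose(n,s); K=np.array(c['camera_matrix']); d=np.array([c['k1'],0,0,0.])
    uv=np.array(uv,float).reshape(-1,1,2)
    p=cv2.undistortPoints(uv,K,d).reshape(-1,2)
    D=np.c_[p,np.ones(len(p))]@T[:3,:3].T
    return T[:3,3],D
def onz(n,uv,z,s=None):
    o,D=ray(n,uv,s); return o+D*((z-o[2])/D[:,2])[:,None]
def proj(n,P,s=None):
    c,T=campose(n,s); Ti=np.linalg.inv(T)
    K=np.array(c['camera_matrix']); d=np.array([c['k1'],0,0,0.])
    return cv2.projectPoints(np.array(P,float).reshape(-1,1,3),cv2.Rodrigues(Ti[:3,:3])[0],Ti[:3,3],K,d)[0].reshape(-1,2)
E
python3 - <<'E'
from h import *
np.set_printoptions(precision=3,suppress=True)
for n in ['scene','top','wrist']:
    s,_=grab(n,n+'0'); print(n,imaging.camera_info(n))
print(s)
E
```

```text
pics
scene {'camera_matrix': array([[443.943,   0.   , 259.196],
       [  0.   , 443.943, 184.406],
       [  0.   ,   0.   ,   1.   ]]), 'k1': -0.16291066522651923, 'pose': array([[-0.843,  0.348, -0.411,  0.981],
       [ 0.537,  0.512, -0.67 ,  0.772],
       [-0.023, -0.785, -0.619,  0.806],
       [ 0.   ,  0.   ,  0.   ,  1.   ]])}
top {'camera_matrix': array([[481.233,   0.   , 252.168],
       [  0.   , 481.233, 188.416],
       [  0.   ,   0.   ,   1.   ]]), 'k1': -0.11602428953172053, 'pose': array([[ 0.017, -0.995,  0.101,  0.447],
       [-1.   , -0.018, -0.007,  0.038],
       [ 0.008, -0.101, -0.995,  1.256],
       [ 0.   ,  0.   ,  0.   ,  1.   ]])}
wrist {'camera_matrix': array([[326.629,   0.   , 253.635],
       [  0.   , 326.629, 192.175],
       [  0.   ,   0.   ,   1.   ]]), 'k1': -0.084090828479471, 'mount': array([[-0.002, -0.286,  0.958, -0.142],
       [ 1.   , -0.001,  0.002,  0.   ],
       [ 0.   ,  0.958,  0.286, -0.073],
       [ 0.   ,  0.   ,  0.   ,  1.   ]])}
{'clock': 0.1, 'q': array([ 0.987,  0.327, -0.193,  1.052, -0.   ,  1.437]), 'joint_vel': array([-0.002, -0.003,  0.001, -0.001, -0.   ,  0.   ]), 'tau': array([  0.001, -44.424,  26.304,   0.008,  -0.   ,  -0.   ]), 'tool_pos': array([0.239, 0.495, 0.231]), 'tool_rot': array([-1.701,  1.569, -2.15 ]), 'ft_force': array([-0.025,  0.527, -0.027]), 'torque': array([ 0.013, -0.003, -0.006]), 'opening': 1.0034239914288845}
```

View pics/scene0.png

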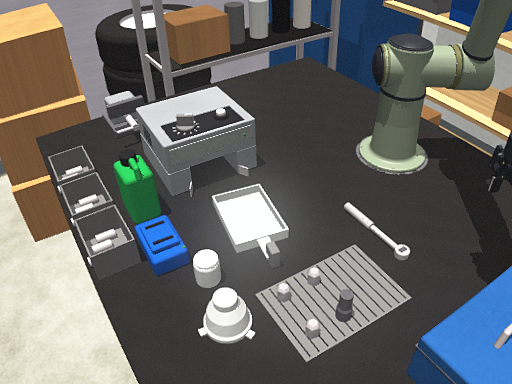

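View pics/top0.png

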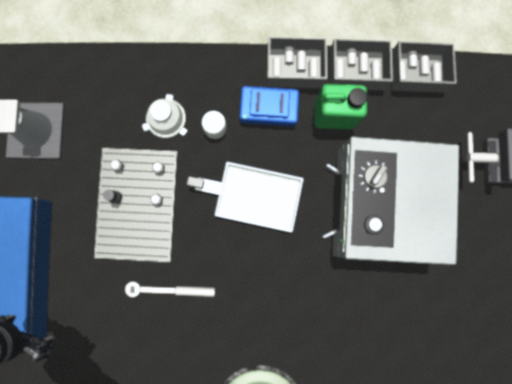

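View pics/wrist0.png

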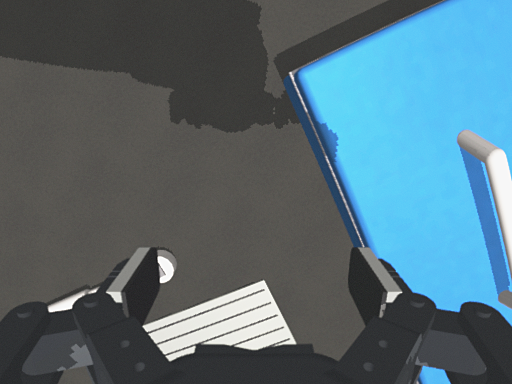

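Both views show three nuts on the mat. In top they are at (117,165), (158,168) and (156,200), and the dark socket is at (111,196). The tray is at (258,197) with its handle to the left, and the dryer is on the right with its slot facing left.

```bash
python3 - <<'E'
from h import *
np.set_printoptions(precision=3,suppress=True)
print('nuts top',onz('top',[(117,165),(158,168),(156,200)],.04))
print('nuts scene',onz('scene',[(314,270),(284,287),(313,322)],.042))
print('socket',onz('top',[(111,196)],.07))
print('tray corners',onz('top',[(227,162),(303,178),(293,232),(215,216)],.03))
print('handle',onz('top',[(195,184)],.056))
print('dryer top corners',onz('top',[(354,138),(459,145),(456,264),(344,258)],.17))
print('dial,btn',onz('top',[(375,175),(375,225)],.2))
print('charger etc',onz('top',[(298,123),(243,122)],.06), onz('top',[(202,124)],.07),onz('top',[(317,125)],.1))
im=cv2.imread('pics/top0.png')
a=cv2.resize(im[130:270,90:230],None,fx=4,fy=4,interpolation=cv2.INTER_CUBIC); cv2.imwrite('pics/a.png',a)
a=cv2.resize(im[130:270,320:460],None,fx=4,fy=4,interpolation=cv2.INTER_CUBIC); cv2.imwrite('pics/b.png',a)
im=cv2.imread('pics/scene0.png')
a=cv2.resize(im[80:220,120:270],None,fx=4,fy=4,interpolation=cv2.INTER_CUBIC); cv2.imwrite('pics/c.png',a)
E
```

```text
nuts top [[0.624 0.378 0.04 ]
 [0.618 0.271 0.04 ]
 [0.536 0.274 0.04 ]]
nuts scene [[0.539 0.275 0.042]
 [0.622 0.277 0.042]
 [0.625 0.384 0.042]]
socket [[0.542 0.381 0.07 ]]
tray corners [[ 0.638  0.096  0.03 ]
 [ 0.6   -0.101  0.03 ]
 [ 0.461 -0.076  0.03 ]
 [ 0.499  0.123  0.03 ]]
handle [[0.577 0.173 0.056]]
dryer top corners [[ 0.678 -0.203  0.17 ]
 [ 0.668 -0.455  0.17 ]
 [ 0.391 -0.441  0.17 ]
 [ 0.403 -0.179  0.17 ]]
dial,btn [[ 0.589 -0.243  0.2  ]
 [ 0.477 -0.242  0.2  ]]
charger etc [[ 0.737 -0.084  0.06 ]
 [ 0.737  0.056  0.06 ]] [[0.728 0.159 0.07 ]] [[ 0.724 -0.127  0.1  ]]
```

View pics/a.png

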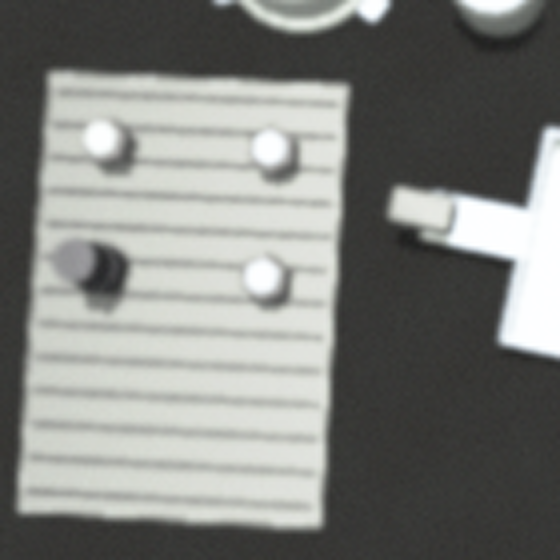

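View pics/b.png

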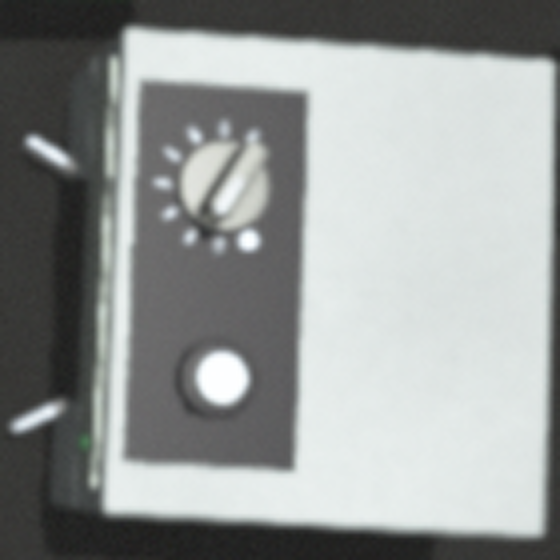

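View pics/c.png

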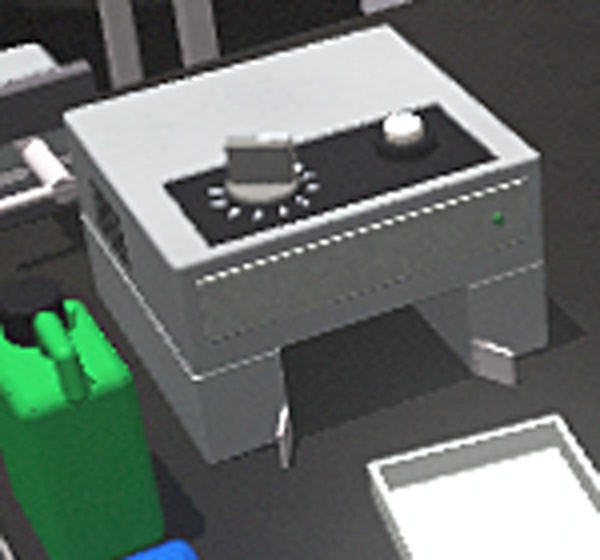

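```bash
cat >> h.py <<'E'
def axes(s):
    M=R.from_euler('xyz',s['tool_rot']).as_matrix()
    return np.degrees(np.arctan2(M[1,1],M[0,1])),np.degrees(np.arctan2(M[1,2],M[0,2])),M
E
python3 - <<'E'
from h import *
np.set_printoptions(precision=3,suppress=True)
s=sensors.get_state(); print(axes(s))
E
```

```text
(np.float64(64.23151744957966), np.float64(-25.768496968210194), array([[-0.001,  0.435,  0.901],
       [-0.001,  0.901, -0.435],
       [-1.   , -0.001, -0.   ]]))
```

arm_command --series '[[[0.05,-0.035,0.01],5,0.06],[[0.05,-0.035,0.01],5,0.06],[[0.05,-0.035,0],5,0.06],[[0.05,-0.03,0],5,0.06],[[0.05,-0.03,0],5,0.06],[[0,0,0],0,0.06]]' --squeeze 40

```text
clock: 0.9
tool_pos: [0.4942, 0.3243, 0.2494]
tool_rot: [-1.964, 1.568, -1.959]
ft_force: [0.2, 0.1, 0.5]
opening: 0.701
```

```bash
python3 - <<'E'
from h import *
np.set_printoptions(precision=3,suppress=True)
s,_=grab('wrist','w1'); print(s['tool_pos'],axes(s)[:2],s['q'],s['opening'])
print(proj('wrist',[(.624,.378,.042),(.618,.271,.042),(.536,.274,.042)],s))
E
```

```text
[0.494 0.324 0.249] (np.float64(90.32528164539228), np.float64(0.32511607582442054)) [ 0.457  0.394 -0.045  1.133 -0.002  0.451] 0.7005555647777693
[[297.266 269.953]
 [208.716 265.1  ]
 [208.699 200.427]]
```

View pics/w1.png

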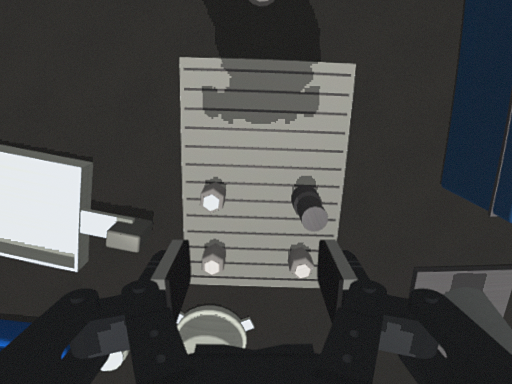

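Wrist view: nut tops at about (212,200), (212,266) and (303,270), the socket at (315,217), and the tray handle at (125,235). Next I measure the nuts' centres and the angles of their flats.

```bash
cat >> h.py <<'E'
def nuts(im,s,ztop,guess,r=16,save=None):
    """bright hex tops near guessed world xy -> centre, flat-normal angle mod 60"""
    out=[]
    g=cv2.cvtColor(im,cv2.COLOR_BGR2GRAY)
    for gx,gy in guess:
        u,v=proj('wrist',[(gx,gy,ztop)],s)[0]; x0,y0=int(u)-r*2,int(v)-r*2
        x0=max(x0,0);y0=max(y0,0)
        c=g[y0:y0+4*r,x0:x0+4*r]
        t=cv2.threshold(c,225,255,0)[1]
        cs,_=cv2.findContours(t,cv2.RETR_EXTERNAL,cv2.CHAIN_APPROX_NONE)
        cs=[k for k in cs if cv2.contourArea(k)>60]
        if not cs: out.append(None); continue
        k=min(cs,key=lambda k:np.hypot(*(k.reshape(-1,2).mean(0)-2*r)))
        P=onz('wrist',k.reshape(-1,2)+[x0,y0],ztop,s)[:,:2]
        m=cv2.moments(P.astype(np.float32).reshape(-1,1,2)*1000)
        ce=np.array([m['m10'],m['m01']])/m['m00']/1000
        d=P-ce; th=np.arctan2(d[:,1],d[:,0]); rr=np.hypot(*d.T)
        # corner phase: 6th harmonic of the radius
        # resample uniformly
        tt=np.linspace(-np.pi,np.pi,361)[:-1]; o=np.argsort(th)
        ru=np.interp(tt,th[o],rr[o],period=2*np.pi)
        ph=np.angle((ru*np.exp(-6j*tt)).sum()*-1)  # min phase (flats)
        flat=(-np.degrees(ph)/6)%60
        out.append((ce,flat,m['m00'],np.abs((ru*np.exp(-6j*tt)).mean())*1000))
    return out
E
python3 - <<'E'
from h import *
np.set_printoptions(precision=4,suppress=True)
im=cv2.imread('pics/w1.png')
import h
# reuse the current state (arm has not moved)
s=sensors.get_state()
for o in nuts(im,s,.042,[(.624,.381),(.62,.275),(.538,.274)]): print(o)
cv2.imwrite('pics/w1c.png',cv2.resize(im[180:290,180:340],None,fx=5,fy=5,interpolation=cv2.INTER_CUBIC))
E
```

```text
None
(array([0.6187, 0.2755]), np.float64(28.292815718594326), 162.64461372047663, np.float64(0.24433157743207415))
(array([0.5362, 0.2773]), np.float64(24.056403479552653), 194.75999371614307, np.float64(0.2578970390550965))
```

View pics/w1c.png

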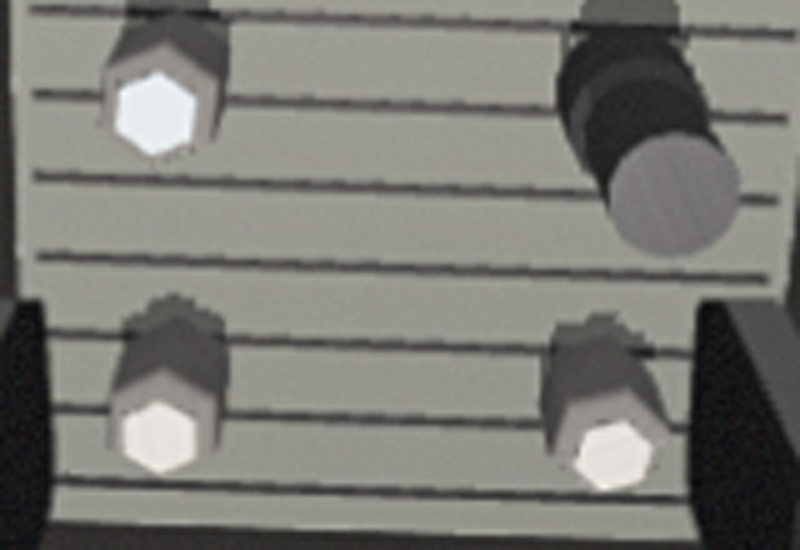

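```bash
sed -i 's/threshold(c,225/threshold(c,195/' h.py; python3 - <<'E'
from h import *
np.set_printoptions(precision=4,suppress=True)
im=cv2.imread('pics/w1.png')
s=sensors.get_state()
for o in nuts(im,s,.042,[(.624,.381),(.62,.275),(.538,.274)]): print(o)
E
```

```text
(array([0.6232, 0.3853]), np.float64(16.30091013381617), 212.77826028503478, np.float64(0.200613787981878))
(array([0.6186, 0.2756]), np.float64(29.17960423056938), 212.1006345031783, np.float64(0.1948631160704837))
(array([0.5364, 0.2773]), np.float64(19.372511261624986), 227.23106369562447, np.float64(0.20541896537523857))
```

arm_command --series '[[[0.021,-0.024,-0.05],-2,0.055],[[0.021,-0.023,-0.05],-2,0.055],[[0,0,-0.05],0,0.055],[[0,0,0],0,0.055]]'

```text
clock: 1.45
tool_pos: [0.5314, 0.2808, 0.0969]
tool_rot: [-2.961, 1.569, -3.022]
ft_force: [-1.1, 0.1, 0.6]
opening: 0.645
```

```bash
python3 - <<'E'
from h import *
np.set_printoptions(precision=4,suppress=True)
s,im=grab('wrist','w2'); print(s['tool_pos'],axes(s)[:2],s['opening'])
for o in nuts(im,s,.042,[(.62,.275),(.538,.274)]): print(o)
E
```

```text
[0.5314 0.2808 0.0969] (np.float64(86.54397000480677), np.float64(-3.4560822926086763)) 0.6450173825024883
(array([0.6205, 0.2742]), np.float64(32.03799297110895), 276.8763377433643, np.float64(0.10984480334535511))
(array([0.5384, 0.2762]), np.float64(26.051674172676453), 301.69932413008064, np.float64(0.30066481695711433))
```

View pics/w2.png

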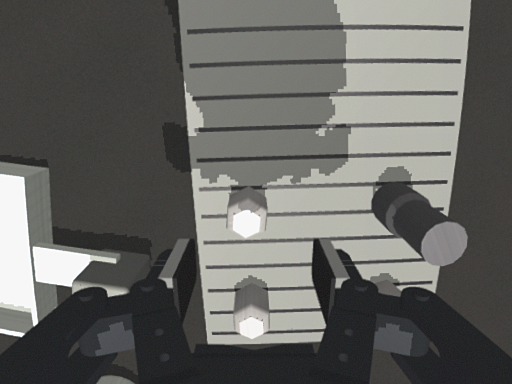

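The first nut's top is at (245,220), which puts it at about (0.538, 0.276) with its flats at 86°. Moving down onto it.

arm_command --series '[[[0.007,-0.0045,-0.04],0,0.05],[[0,0,-0.035],0,0.05],[[0,0,-0.01],0,0.05],[[0,0,0],0,0.02],[[0,0,0],0,0.02],[[0,0,0],0,0.02],[[0,0,0],0,0.02]]' --squeeze 50

```text
clock: 2.38
tool_pos: [0.5489, 0.2852, 0.0291]
tool_rot: [0.443, 1.545, 0.389]
ft_force: [-0.5, 0.3, -0.7]
opening: 0.301
```

```bash
python3 - <<'E'
from h import *
np.set_printoptions(precision=4,suppress=True)
s,im=grab('wrist','w3'); print(s['tool_pos'],axes(s),s['opening'],s['q'],s['joint_vel'])
s,im=grab('scene','s3')
cv2.imwrite('pics/s3c.png',cv2.resize(im[180:370,180:430],None,fx=3,fy=3))
E
```

```text
[0.5489 0.2852 0.0291] (np.float64(86.92510365182751), np.float64(-3.0899583329524187), array([[ 0.0241,  0.0536,  0.9983],
       [ 0.0099,  0.9985, -0.0539],
       [-0.9997,  0.0112,  0.0235]])) 0.300986747957943 [ 0.3596  0.6263 -0.2744  0.6441  0.0008  0.4134] [ 0.0014 -0.0095  0.0055  0.0067 -0.0001 -0.0003]
```

View pics/w3.png

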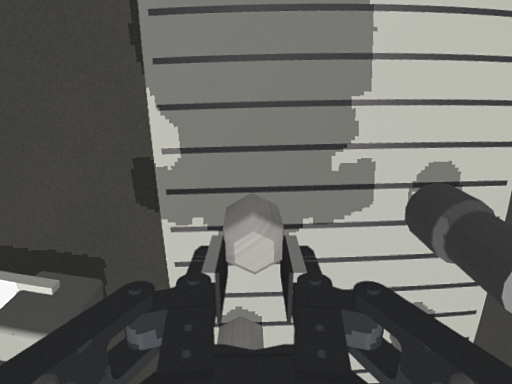

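View pics/s3c.png

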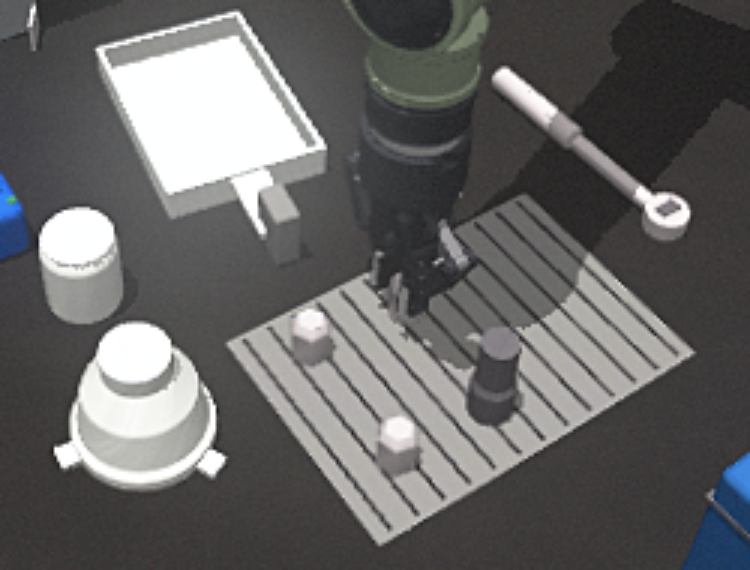

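The fingers ended about 10 mm off in x and 17 mm high, because fast rows lag. I'll open, correct slowly and regrip.

arm_command --series '[[[0,0,0],0,0.05],[[0,0,0],0,0.05],[[0,0,0],0,0.05]]'

```text
clock: 2.85
tool_pos: [0.549, 0.285, 0.0289]
tool_rot: [0.443, 1.545, 0.389]
ft_force: [-0.1, -0.3, 0.6]
opening: 0.589
```

```bash
python3 - <<'E'
from h import *
np.set_printoptions(precision=4,suppress=True)
s,im=grab('wrist','w4'); print(s['tool_pos'],axes(s),s['opening'])
for o in nuts(im,s,.042,[(.62,.275),(.538,.274)]): print(o)
E
```

```text
[0.549  0.285  0.0289] (np.float64(86.90428976004335), np.float64(-3.1105546184009167), array([[ 0.0239,  0.054 ,  0.9983],
       [ 0.0098,  0.9985, -0.0542],
       [-0.9997,  0.0111,  0.0234]])) 0.5885977218178547
None
None
```

View pics/w4.png

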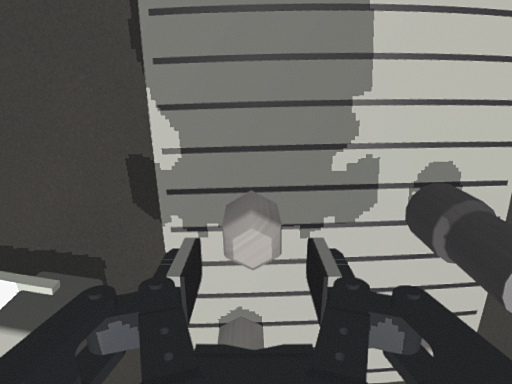

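```bash
python3 - <<'E'
from h import *
np.set_printoptions(precision=4,suppress=True)
s=sensors.get_state()
print(onz('wrist',[(252,243)],.042,s), onz('wrist',[(252,210)],.015,s))
print(proj('wrist',[s['tool_pos']],s))
E
```

```text
[[0.5376 0.2851 0.042 ]] [[0.5327 0.2856 0.015 ]]
[[252.9411 251.9385]]
```

arm_command --series '[[[-0.006,0,0],0,0.05],[[-0.005,0,-0.008],0,0.05],[[0,0,-0.009],0,0.05],[[0,0,0],0,0.05]]'

```text
clock: 3.4
tool_pos: [0.5364, 0.2848, 0.0103]
tool_rot: [0.446, 1.546, 0.392]
ft_force: [0.3, 0.1, 0.1]
opening: 0.585
```

arm_command --series '[[[0.001,0,0.001],0,0.02],[[0,0,0],0,0.02],[[0,0,0],0,0.02],[[0,0,0],0,0.02],[[0,0,0.02],0,0.02],[[0,0,0.03],0,0.02],[[0,0,0.04],0,0.02],[[0,0,0],0,0.02]]' --squeeze 60

```text
clock: 4.4
tool_pos: [0.5368, 0.2843, 0.1027]
tool_rot: [0.449, 1.548, 0.394]
ft_force: [0.1, -0.2, -1.7]
opening: 0.303
```

```bash
python3 - <<'E'
from h import *
np.set_printoptions(precision=4,suppress=True)
s,im=grab('wrist','w5'); print(s['tool_pos'],axes(s),s['opening'])
E
```

```text
[0.5368 0.2843 0.1027] (np.float64(86.8972192328539), np.float64(-3.114159855461079), array([[ 0.0208,  0.0541,  0.9983],
       [ 0.0087,  0.9985, -0.0543],
       [-0.9997,  0.0098,  0.0203]])) 0.30258549786401007
```

View pics/w5.png

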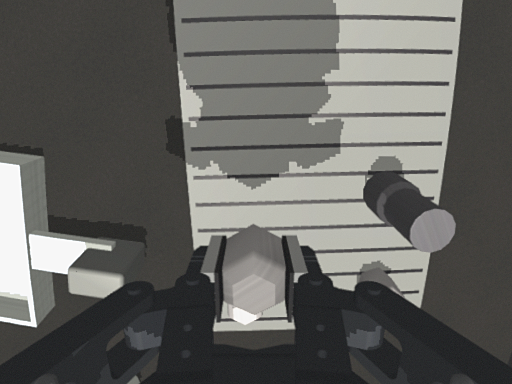

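arm_command --series '[[[0.004,-0.02,0],0,0.02],[[0.004,-0.04,0],0,0.02],[[0.004,-0.04,0],0,0.02],[[0.004,-0.04,0],0,0.02],[[0.004,-0.04,0],0,0.02],[[0.004,-0.04,0],0,0.02],[[0.004,-0.04,0],0,0.02],[[0.004,-0.038,0],0,0.02],[[0,-0.02,0],0,0.02],[[0,0,0],0,0.02]]'

```text
clock: 5.7
tool_pos: [0.5563, -0.0545, 0.0867]
tool_rot: [2.624, 1.565, 2.564]
ft_force: [-0.6, -0.5, -1.5]
opening: 0.303
```

```bash
python3 - <<'E'
from h import *
np.set_printoptions(precision=4,suppress=True)
s,im=grab('wrist','w6'); print(s['tool_pos'],axes(s),s['opening'],s['q'])
E
```

```text
[ 0.5563 -0.0545  0.0867] (np.float64(86.54643344631586), np.float64(-3.4528223743891817), array([[-0.0046,  0.0602,  0.9982],
       [ 0.003 ,  0.9982, -0.0602],
       [-1.    ,  0.0027, -0.0048]])) 0.30270317585813544 [-0.2307  0.4824 -0.3574  0.7362  0.0019 -0.1705]
```

View pics/w6.png

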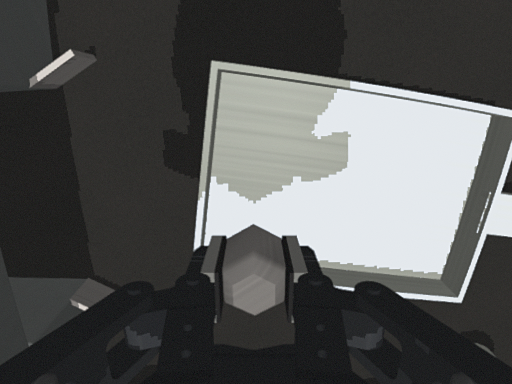

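```bash
python3 - <<'E'
from h import *
np.set_printoptions(precision=4,suppress=True)
s=sensors.get_state()
for z in (.03,.034):
  p=onz('wrist',[(211,61),(462,302)],z,s);print(p,np.linalg.norm(p[0]-p[1]),p.mean(0))
  q=onz('top',[(227,162),(303,178),(293,232),(215,216)],z); print(q.mean(0),np.linalg.norm(q-np.roll(q,1,0),axis=1))
print(np.hypot(.2,.14))
t=np.radians(-100.5);c=np.array([.5495,.011]);e=np.array([np.cos(t),np.sin(t)]);f=np.array([-e[1],e[0]])
for a,b in [(.04,.028),(0,-.028),(-.04,.028)]: print(c+a*e+b*f)
print(np.degrees(np.arctan2(*(e[::-1]))))
E
```

```text
[[ 0.4626 -0.0721  0.03  ]
 [ 0.6379  0.0984  0.03  ]] 0.24450029520026592 [0.5502 0.0131 0.03  ]
[0.5497 0.0104 0.03  ] [0.1422 0.1999 0.141  0.2027]
[[ 0.463  -0.0717  0.034 ]
 [ 0.6348  0.0954  0.034 ]] 0.2395960118390936 [0.5489 0.0119 0.034 ]
[0.5494 0.0105 0.034 ] [0.1418 0.1993 0.1406 0.2021]
0.24413111231467408
[ 0.5697 -0.0334]
[0.522  0.0161]
[0.5843 0.0452]
-100.50000000000001
```

arm_command --series '[[[0.007,0.01,0],0,0.02],[[0.006,0.01,0],0,0.02],[[0,0,0],0,0.02],[[0,0,-0.02],0,0.02],[[0,0,-0.02],0,0.02],[[0,0,-0.01],0,0.02],[[0,0,0],0,0.02]]'

```text
clock: 6.62
tool_pos: [0.5701, -0.0271, 0.0353]
tool_rot: [2.561, 1.565, 2.51]
ft_force: [0.7, -0.8, -1.1]
opening: 0.309
```

arm_command --series '[[[0,-0.005,-0.01],0,0.02],[[0,0,-0.008],0,0.02],[[0,0,-0.003],0,0.02],[[0,0,0],0,0.02]]'

```text
clock: 7.12
tool_pos: [0.5712, -0.0328, 0.0142]
tool_rot: [2.367, 1.567, 2.315]
ft_force: [0.3, 1.2, -0.3]
opening: 0.3
```

arm_command --series '[[[0,0,-0.0015],0,0.02],[[0,0,-0.001],0,0.02],[[0,0,0],0,0.04],[[0,0,0],0,0.04],[[0,0,0],0,0.04],[[0,0,0.02],0,0.04],[[0,0,0.04],0,0.04],[[0,0,0.04],0,0.04],[[0,0,0],0,0.04]]'

```text
clock: 8.25
tool_pos: [0.5716, -0.0328, 0.1151]
tool_rot: [2.149, 1.567, 2.098]
ft_force: [0.2, -0.9, -0.7]
opening: 0.469
```

```bash
python3 - <<'E'
from h import *
np.set_printoptions(precision=4,suppress=True)
s,im=grab('wrist','w7'); print(s['tool_pos'],axes(s)[0],s['opening'],s['q'])
s,im=grab('top','t7'); cv2.imwrite('pics/t7c.png',cv2.resize(im[120:300,80:320],None,fx=3,fy=3))
E
```

```text
[ 0.5716 -0.0328  0.1151] 87.07010401992473 0.4694666658815693 [-0.1876  0.4693 -0.2931  0.8106  0.0026 -0.1365]
```

View pics/w7.png

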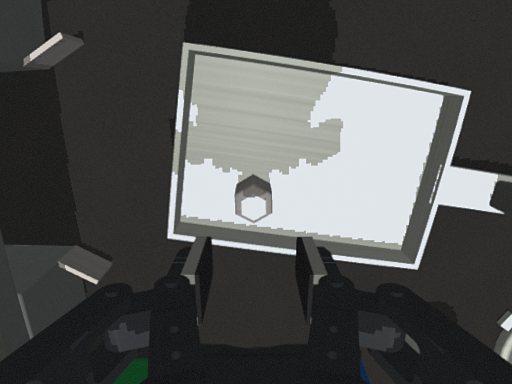

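View pics/t7c.png

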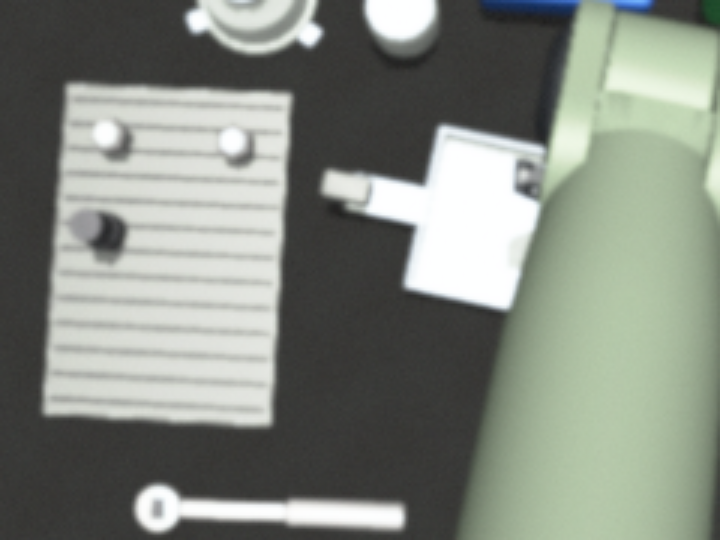

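The nut stands in the tray at (254,203), and the other two and the tray haven't moved. Next is nut B at about (0.620, 0.274).

arm_command --series '[[[0.005,0.02,0.015],0,0.055],[[0.006,0.04,0.005],0,0.055],[[0.006,0.04,0],0,0.055],[[0.005,0.04,0],0,0.055],[[0.005,0.04,0],0,0.055],[[0.005,0.04,0],0,0.055],[[0.005,0.035,0],0,0.055],[[0.005,0.02,0],0,0.055],[[0,0.01,0],0,0.055],[[0,0,0],0,0.055]]'

```text
clock: 9.6
tool_pos: [0.6051, 0.2724, 0.1271]
tool_rot: [2.908, 1.549, 2.862]
ft_force: [-0.2, 0.1, 0.2]
opening: 0.647
```

```bash
python3 - <<'E'
from h import *
np.set_printoptions(precision=4,suppress=True)
s,im=grab('wrist','w8'); print(s['tool_pos'],axes(s)[0],s['opening'],s['q'])
for o in nuts(im,s,.042,[(.62,.275)]): print(o)
E
```

```text
[0.6051 0.2724 0.1271] 87.33605307128892 0.6467553686845966 [0.3063 0.6248 0.0143 0.9787 0.0122 0.3526]
(array([0.621 , 0.2739]), np.float64(29.423535059331993), 225.98171043209732, np.float64(0.25217756786165646))
```

View pics/w8.png

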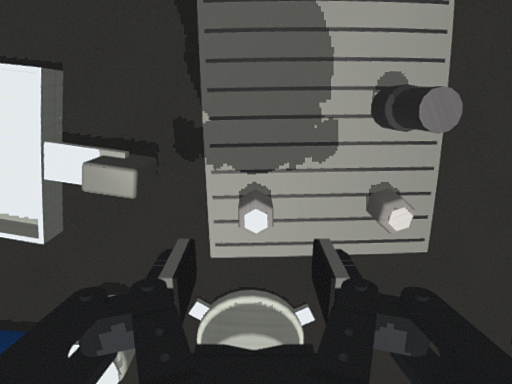

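arm_command --series '[[[0.008,0.001,-0.01],1,0.05],[[0.005,0,-0.02],1,0.05],[[0,0,-0.02],0,0.05],[[0,0,-0.02],0,0.05],[[0,0,-0.015],0,0.05],[[0,0,-0.01],0,0.05],[[0,0,0],0,0.05]]'

```text
clock: 10.52
tool_pos: [0.6188, 0.2672, 0.0228]
tool_rot: [3.031, 1.545, 3.017]
ft_force: [-0.5, 0.5, -0.4]
opening: 0.583
```

```bash
python3 - <<'E'
from h import *
np.set_printoptions(precision=4,suppress=True)
s,im=grab('wrist','w9'); print(s['tool_pos'],axes(s)[0],s['opening'])
print(proj('wrist',[(.621,.274,.042),(.621,.274,.004),s['tool_pos']],s))
E
```

```text
[0.6188 0.2672 0.0228] 89.14112539260175 0.5834157981149903
[[268.9069 275.7611]
 [265.4485 240.1472]
 [252.9409 251.8741]]
```

View pics/w9.png

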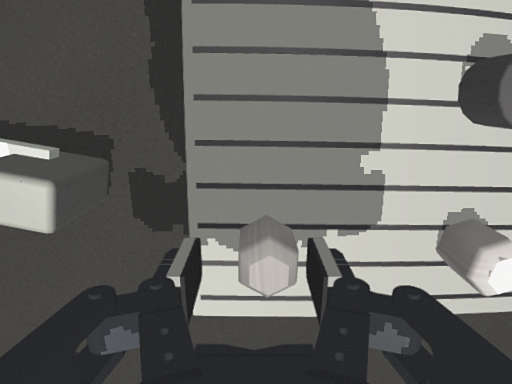

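Nut B is between the jaws at (268,256), about 7 mm off in y. I'll correct that and grip.

arm_command --series '[[[0.002,0.004,-0.004],0,0.05],[[0,0.003,-0.005],0,0.05],[[0,0,0],0,0.05],[[0,0,0],0,0.02],[[0,0,0],0,0.02],[[0,0,0],0,0.02],[[0,0,0],0,0.02]]'

```text
clock: 11.45
tool_pos: [0.623, 0.2759, 0.0164]
tool_rot: [2.922, 1.55, 2.908]
ft_force: [0.6, 0.4, -0.8]
opening: 0.302
```

arm_command --series '[[[0,0,0.01],0,0.02],[[0,0,0.03],0,0.02],[[0,0,0.04],0,0.02],[[0,0,0.03],0,0.02],[[0,0,0],0,0.02]]'

```text
clock: 12.08
tool_pos: [0.6222, 0.2754, 0.1311]
tool_rot: [2.938, 1.549, 2.924]
ft_force: [-1.0, 0.9, -1.2]
opening: 0.302
```

```bash
python3 - <<'E'
from h import *
np.set_printoptions(precision=4,suppress=True)
s,im=grab('wrist','w10'); print(s['tool_pos'],axes(s)[0],s['opening'])
E
```

```text
[0.6222 0.2754 0.1311] 89.16975239751501 0.30157195731597536
```

View pics/w10.png

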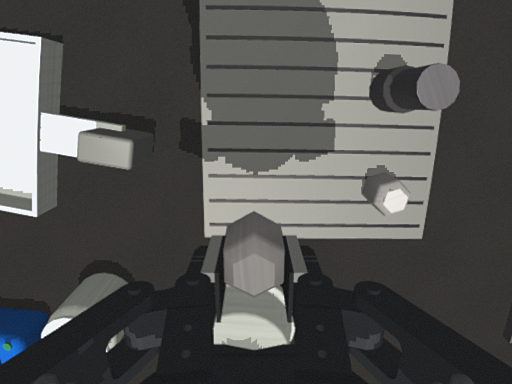

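arm_command --series '[[[-0.01,-0.02,0],0,0.02],[[-0.014,-0.035,0],0,0.02],[[-0.014,-0.04,0],0,0.02],[[-0.014,-0.04,0],0,0.02],[[-0.014,-0.04,0],0,0.02],[[-0.014,-0.035,0],0,0.02],[[-0.012,-0.025,0],0,0.02],[[-0.005,-0.012,0],0,0.02],[[0,0,0],0,0.02],[[0,0,0],0,0.02]]'

```text
clock: 13.38
tool_pos: [0.5123, 0.0222, 0.1164]
tool_rot: [3.066, 1.528, 3.053]
ft_force: [0.4, -0.3, -0.7]
opening: 0.3
```

arm_command --series '[[[0.005,-0.003,0],0,0.02],[[0.005,-0.003,-0.01],0,0.02],[[0,0,-0.02],0,0.02],[[0,0,-0.02],0,0.02],[[0,0,-0.015],0,0.02],[[0,0,-0.01],0,0.02],[[0,0,0],0,0.02]]'

```text
clock: 14.25
tool_pos: [0.5259, 0.0181, 0.0368]
tool_rot: [3.053, 1.53, 3.045]
ft_force: [0.7, 0.7, -0.6]
opening: 0.301
```

```bash
python3 - <<'E'
from h import *
np.set_printoptions(precision=4,suppress=True)
s,im=grab('wrist','w11'); print(s['tool_pos'],axes(s),s['opening'])
E
```

```text
[0.5259 0.0181 0.0368] (np.float64(89.53454980900806), np.float64(-0.45723145699798345), array([[-0.0402,  0.0081,  0.9992],
       [ 0.0039,  1.    , -0.008 ],
       [-0.9992,  0.0036, -0.0402]])) 0.301210378738062
```

View pics/w11.png

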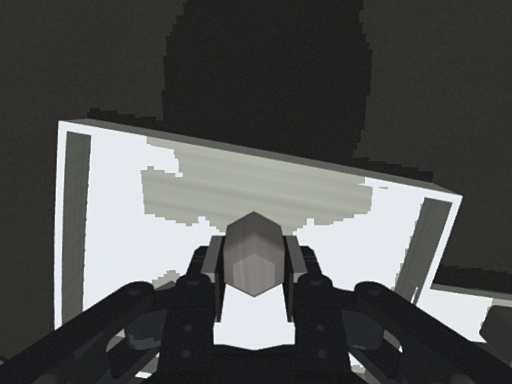

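arm_command --series '[[[0,0,-0.01],0,0.02],[[0,0,-0.006],0,0.02],[[0,0,-0.002],0,0.02],[[0,0,0],0,0.02]]'

```text
clock: 14.8
tool_pos: [0.5275, 0.0179, 0.0194]
tool_rot: [3.054, 1.534, 3.046]
ft_force: [-0.0, 0.1, -1.0]
opening: 0.304
```

arm_command --series '[[[0,0,-0.002],0,0.02],[[0,0,0],0,0.02],[[0,0,0],0,0.04],[[0,0,0],0,0.04],[[0,0,0],0,0.04],[[0,0,0.02],0,0.04],[[0,0,0.04],0,0.04],[[0,0,0.04],0,0.04],[[0,0,0],0,0.04]]'

```text
clock: 15.92
tool_pos: [0.5277, 0.0178, 0.1206]
tool_rot: [3.056, 1.535, 3.048]
ft_force: [0.1, -1.0, -0.5]
opening: 0.466
```

```bash
python3 - <<'E'
from h import *
np.set_printoptions(precision=4,suppress=True)
s,im=grab('wrist','w12'); print(s['tool_pos'],axes(s)[0],s['opening'],s['q'])
E
```

```text
[0.5277 0.0178 0.1206] 89.52713279216333 0.46590299899636495 [-0.1059  0.414  -0.3693  0.8237 -0.0004 -0.0977]
```

View pics/w12.png

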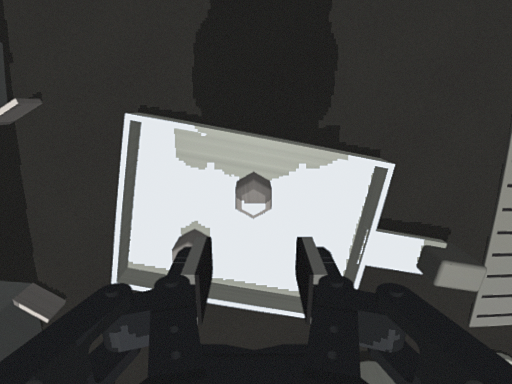

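arm_command --series '[[[0.008,0.02,0.02],0,0.055],[[0.008,0.04,0.01],-3,0.055],[[0.01,0.04,0],-3,0.055],[[0.01,0.04,0],-3,0.055],[[0.01,0.04,0],-2,0.055],[[0.01,0.04,0],0,0.055],[[0.01,0.04,0],0,0.055],[[0.01,0.035,0],0,0.055],[[0.005,0.025,0],0,0.055],[[0,0.015,0],0,0.055]]'

```text
clock: 17.23
tool_pos: [0.6006, 0.3603, 0.1324]
tool_rot: [-3.038, 1.511, 3.033]
ft_force: [-0.4, -0.4, 0.4]
opening: 0.646
```

arm_command --series '[[[0,0,0],0,0.055]]'

```text
clock: 17.35
tool_pos: [0.5997, 0.3607, 0.131]
tool_rot: [-3.019, 1.509, 3.054]
ft_force: [-0.5, 1.1, -0.7]
opening: 0.644
```

```bash
python3 - <<'E'
from h import *
np.set_printoptions(precision=4,suppress=True)
s,im=grab('wrist','w13'); print(s['tool_pos'],axes(s)[0],s['opening'],s['q'])
for o in nuts(im,s,.042,[(.623,.385)]): print(o)
E
```

```text
[0.5997 0.3607 0.131 ] 77.96600829648057 0.6441128462786672 [0.423  0.7172 0.1943 1.1018 0.0302 0.6325]
(array([0.6303, 0.3818]), np.float64(3.924778497566017), 842.2989553064108, np.float64(0.3929313830340825))
```

View pics/w13.png

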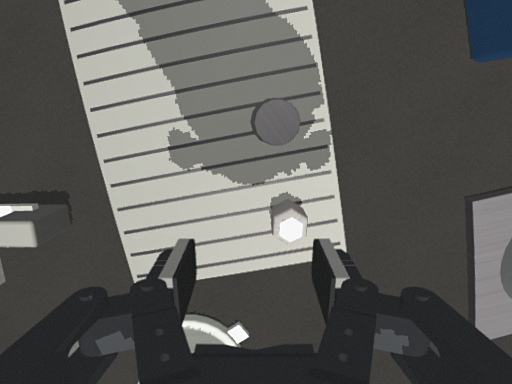

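```bash
sed -i 's/threshold(c,195/threshold(c,232/' h.py; python3 - <<'E'
from h import *
np.set_printoptions(precision=4,suppress=True)
s=sensors.get_state();im=cv2.imread('pics/w13.png')
for o in nuts(im,s,.042,[(.623,.385)]): print(o)
print(onz('wrist',[(291,230)],.042,s),axes(s))
cv2.imwrite('pics/w13c.png',cv2.resize(im[180:260,240:340],None,fx=7,fy=7,interpolation=cv2.INTER_CUBIC))
E
```

```text
(array([0.6253, 0.3831]), np.float64(14.11905786104071), 239.35559741966426, np.float64(0.2742226022171265))
[[0.6257 0.3833 0.042 ]] (np.float64(77.92506354633802), np.float64(-12.10321196896957), array([[-0.0618,  0.2092,  0.9759],
       [ 0.0051,  0.9778, -0.2093],
       [-0.9981, -0.008 , -0.0615]]))
```

View pics/w13c.png

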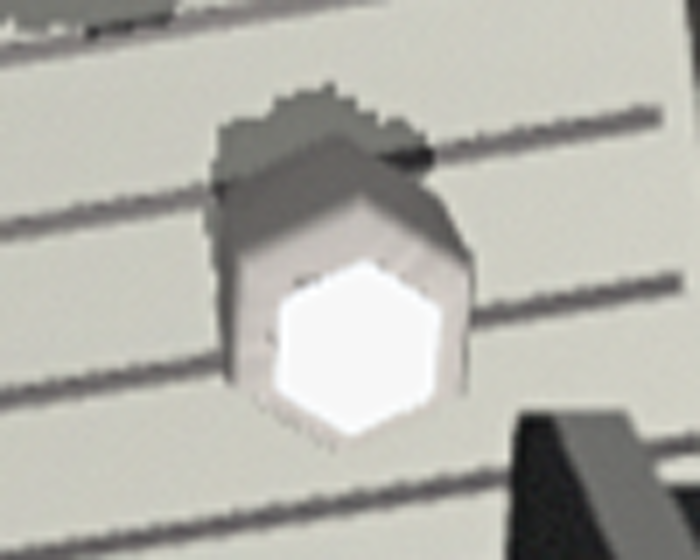

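arm_command --series '[[[0.01,0.01,0],-2,0.05],[[0.01,0.01,-0.01],-2,0.05],[[0.004,0.003,-0.02],0,0.05],[[0,0,-0.02],0,0.05],[[0,0,-0.015],0,0.05],[[0,0,-0.01],0,0.05],[[0,0,0],0,0.05]]'

```text
clock: 18.27
tool_pos: [0.6231, 0.3754, 0.0507]
tool_rot: [-2.939, 1.505, 3.056]
ft_force: [-0.1, 0.6, -0.3]
opening: 0.587
```

```bash
python3 - <<'E'
from h import *
np.set_printoptions(precision=4,suppress=True)
s,im=grab('wrist','w14'); print(s['tool_pos'],axes(s),s['opening'],s['q'])
for o in nuts(im,s,.042,[(.625,.383)]): print(o)
print(proj('wrist',[(.6253,.383,.042),(.625,.383,.004)],s))
E
```

```text
[0.6231 0.3754 0.0507] (np.float64(73.49614922858885), np.float64(-16.552571863828952), array([[-0.0654,  0.2841,  0.9566],
       [ 0.0056,  0.9587, -0.2843],
       [-0.9978, -0.0132, -0.0643]])) 0.5868660479433637 [0.4274 0.8388 0.2181 1.0072 0.0322 0.715 ]
None
[[268.5125 245.1677]
 [266.3816 221.3991]]
```

View pics/w14.png

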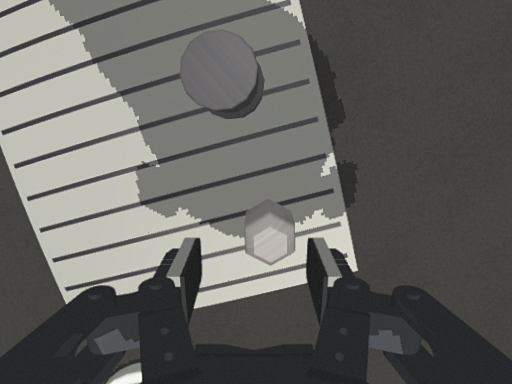

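arm_command --series '[[[0.001,0.005,-0.01],0,0.05],[[0.001,0.004,-0.012],0,0.05],[[0,0,-0.009],0,0.05],[[0,0,-0.003],0,0.05],[[0,0,0],0,0.05]]'

```text
clock: 18.95
tool_pos: [0.6264, 0.3862, 0.0164]
tool_rot: [-2.968, 1.508, 3.028]
ft_force: [0.9, -0.0, 0.4]
opening: 0.586
```

arm_command --series '[[[0,0,-0.001],0,0.02],[[0,0,0],0,0.02],[[0,0,0],0,0.02],[[0,0,0],0,0.02],[[0,0,0.01],0,0.02],[[0,0,0.03],0,0.02],[[0,0,0.04],0,0.02],[[0,0,0.04],0,0.02],[[0,0,0],0,0.02]]'

```text
clock: 20.08
tool_pos: [0.6263, 0.3859, 0.1417]
tool_rot: [-2.979, 1.509, 3.016]
ft_force: [-0.8, 0.4, -1.4]
opening: 0.304
```

```bash
python3 - <<'E'
from h import *
np.set_printoptions(precision=4,suppress=True)
s,im=grab('wrist','w15'); print(s['tool_pos'],axes(s),s['opening'],s['q'])
E
```

```text
[0.6263 0.3859 0.1417] (np.float64(73.53021478347698), np.float64(-16.504366129629624), array([[-0.0609,  0.2835,  0.957 ],
       [ 0.0077,  0.9589, -0.2836],
       [-0.9981, -0.0099, -0.0606]])) 0.303709009791189 [0.4384 0.7823 0.3466 1.187  0.0328 0.7253]
```

View pics/w15.png

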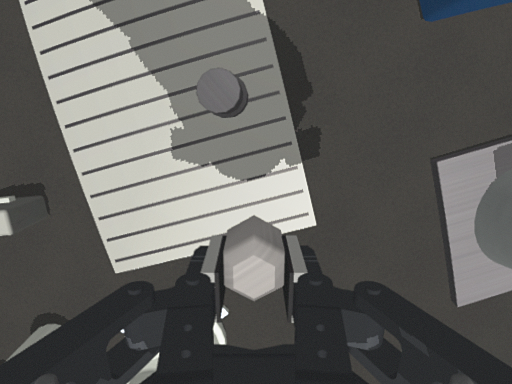

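arm_command --series '[[[-0.004,-0.02,0],0,0.02],[[-0.004,-0.04,0],2,0.02],[[-0.004,-0.04,0],2,0.02],[[-0.004,-0.04,0],2,0.02],[[-0.004,-0.04,0],2,0.02],[[-0.004,-0.04,0],2,0.02],[[-0.004,-0.04,0],0,0.02],[[-0.004,-0.03,0],0,0.02],[[-0.002,-0.02,0],0,0.02],[[0,0,0],0,0.02]]'

```text
clock: 21.38
tool_pos: [0.5792, 0.0653, 0.1246]
tool_rot: [-2.919, 1.485, -3.024]
ft_force: [-0.1, 0.2, -0.4]
opening: 0.303
```

arm_command --series '[[[0.003,-0.01,0],0,0.02],[[0.002,-0.009,-0.01],0,0.02],[[0,0,-0.02],0,0.02],[[0,0,-0.02],0,0.02],[[0,0,-0.015],0,0.02],[[0,0,-0.01],0,0.02],[[0,0,0],0,0.02]]'

```text
clock: 22.25
tool_pos: [0.5853, 0.0478, 0.0443]
tool_rot: [-2.93, 1.485, -3.031]
ft_force: [-0.5, 0.2, -0.1]
opening: 0.302
```

```bash
python3 - <<'E'
from h import *
np.set_printoptions(precision=4,suppress=True)
s,im=grab('wrist','w16'); print(s['tool_pos'],axes(s),s['opening'])
E
```

```text
[0.5853 0.0478 0.0443] (np.float64(84.28551457304636), np.float64(-5.801387933366297), array([[-0.0853,  0.0996,  0.9914],
       [-0.0095,  0.9949, -0.1007],
       [-0.9963, -0.018 , -0.0839]])) 0.30227903806305845
```

View pics/w16.png

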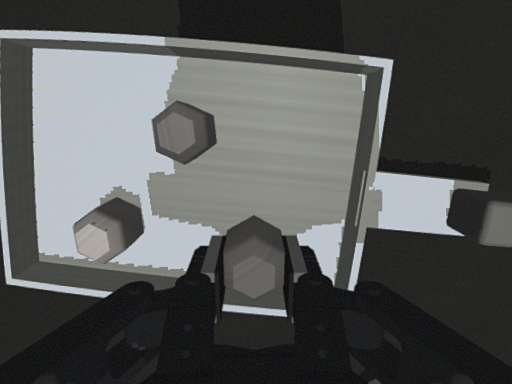

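arm_command --series '[[[0,-0.002,-0.01],0,0.02],[[0,0,-0.01],0,0.02],[[0,0,-0.004],0,0.02],[[0,0,0],0,0.02]]'

```text
clock: 22.8
tool_pos: [0.5869, 0.0455, 0.0205]
tool_rot: [-2.924, 1.488, -3.025]
ft_force: [0.0, 1.0, -1.0]
opening: 0.308
```

arm_command --series '[[[0,0,-0.002],0,0.02],[[0,0,-0.001],0,0.02],[[0,0,0],0,0.02],[[0,0,0],0,0.038],[[0,0,0],0,0.038],[[0,0,0],0,0.038],[[0,0,0.02],0,0.038],[[0,0,0.04],0,0.038],[[0,0,0.04],0,0.038],[[0,0,0],0,0.038]]'

```text
clock: 24.05
tool_pos: [0.5871, 0.0455, 0.1208]
tool_rot: [-2.922, 1.489, -3.023]
ft_force: [0.3, -0.7, -0.4]
opening: 0.446
```

```bash
python3 - <<'E'
from h import *
np.set_printoptions(precision=4,suppress=True)
s,im=grab('wrist','w17'); print(s['tool_pos'],axes(s),s['opening'],s['q'])
s,im=grab('scene','s17')
s,im=grab('top','t17')
E
```

```text
[0.5871 0.0455 0.1208] (np.float64(84.28180192048633), np.float64(-5.7993169772611415), array([[-0.0809,  0.0996,  0.9917],
       [-0.0097,  0.9949, -0.1007],
       [-0.9967, -0.0177, -0.0795]])) 0.4463627659631526 [-0.0411  0.5479 -0.1447  0.9587 -0.013   0.0599]
```

View pics/w17.png

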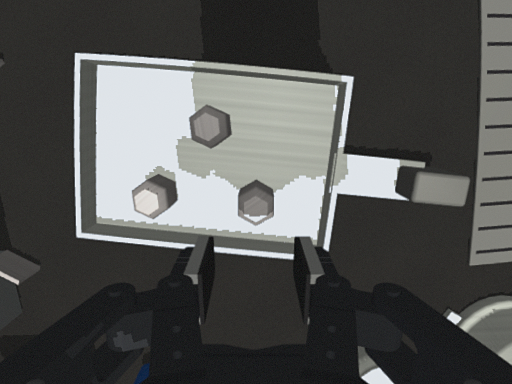

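View pics/s17.png

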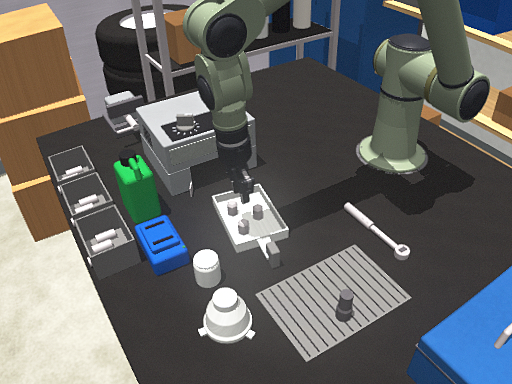

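All three nuts stand upright in the tray at (209,126), (154,196) and (256,203), and only the socket is left on the mat. Next I turn to the handle, with the camera on the outboard side.

arm_command --series '[[[0,0.015,0.02],-10.5,0.05],[[0,0.015,0.01],-10.5,0.05],[[0,0.015,0],-10.5,0.05],[[0,0.015,0],-10.5,0.05],[[0,0.015,0],-10.5,0.05],[[0,0.015,0],-10.5,0.05],[[0,0.015,0],-10.5,0.05],[[0,0.01,0],-10.5,0.05],[[0,0.005,0],-10.5,0.05],[[0,0,0],0,0.05]]'

```text
clock: 25.45
tool_pos: [0.5725, 0.1684, 0.1292]
tool_rot: [-2.733, 1.464, 1.763]
ft_force: [-0.5, 0.7, 0.4]
opening: 0.589
```

```bash
python3 - <<'E'
from h import *
np.set_printoptions(precision=4,suppress=True)
s,im=grab('wrist','w18'); print(s['tool_pos'],axes(s),s['opening'],s['q'])
E
```

```text
[0.5725 0.1684 0.1292] (np.float64(-12.31350113000211), np.float64(-102.5525967145053), array([[-0.0204,  0.9761, -0.2163],
       [ 0.1047, -0.2131, -0.9714],
       [-0.9943, -0.0424, -0.0978]])) 0.5889775659858578 [ 0.1078  0.4936 -0.2158  0.8705  0.1065  1.8951]
```

View pics/w18.png

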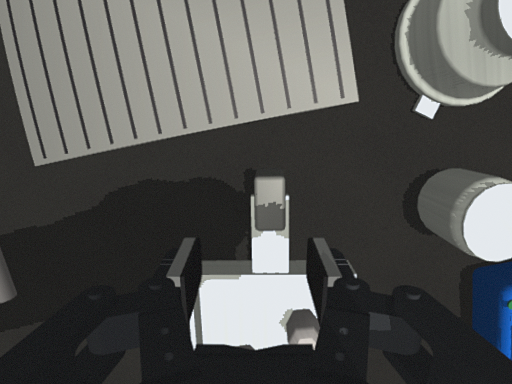

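arm_command --series '[[[0,0,0.03],0,0.05],[[0,0,0.03],0,0.05],[[0,0,0.03],0,0.05],[[0,0,0.0],0,0.05],[[0,0,0],0,0.05]]'

```text
clock: 26.12
tool_pos: [0.5705, 0.1663, 0.2166]
tool_rot: [-2.651, 1.464, 1.855]
ft_force: [-0.4, 0.1, -0.4]
opening: 0.584
```

```bash
python3 - <<'E'
from h import *
np.set_printoptions(precision=4,suppress=True)
s=sensors.get_state(); print(s['tool_pos'],axes(s)[2][:,0],s['q'])
E
```

```text
[0.5705 0.1663 0.2166] [-0.03    0.1027 -0.9943] [ 0.105   0.4246 -0.0887  1.0767  0.1055  1.8807]
```

arm_command --series '[[[0,0,0],10.5,0.05],[[0,0,0],10.5,0.05],[[0,0,0],10.5,0.05],[[0,0,0],10.5,0.05],[[0,0,0],10.5,0.05],[[0,0,0],10.5,0.05],[[0,0,0],10.5,0.05],[[0,0,0],10.5,0.05],[[0,0,0],10.5,0.05],[[0,0,0],0,0.05]]'

```text
clock: 27.38
tool_pos: [0.5629, 0.1633, 0.1989]
tool_rot: [-2.59, 1.44, -2.677]
ft_force: [0.4, 0.2, 0.4]
opening: 0.584
```

```bash
python3 - <<'E'
from h import *
np.set_printoptions(precision=4,suppress=True)
s=sensors.get_state(); print(s['tool_pos'],axes(s)[0],axes(s)[2][:,0],s['q'])
E
```

```text
[0.5629 0.1633 0.1989] 85.20137992598171 [-0.1168 -0.0585 -0.9914] [ 0.1759  0.5164  0.0082  1.1882 -0.0372  0.2658]
```

Each moving row sags by about 2 mm in z and about 0.0025 rad in lean toward the base, measured in the tool's own frame. I'll turn the tool half round and run some rows there to cancel the accumulated lean.

arm_command --series '[[[0.001,0,0.002],10.5,0.05],[[0.001,0,0.002],10.5,0.05],[[0.001,0,0.002],10.5,0.05],[[0.001,0,0.002],10.5,0.05],[[0.001,0,0.002],10.5,0.05],[[0.001,0,0.002],10.5,0.05],[[0.001,0,0.002],10.5,0.05],[[0.001,0,0.002],10.5,0.05],[[0.001,0,0.002],10.5,0.05],[[0.001,0,0.002],10.5,0.05]]'

```text
clock: 28.62
tool_pos: [0.5689, 0.1601, 0.2087]
tool_rot: [-2.681, 1.436, -0.905]
ft_force: [-0.5, 0.1, 0.3]
opening: 0.583
```

arm_command --series '[[[0.001,0,0.002],10.5,0.05],[[0.001,0,0.002],10.5,0.05],[[0.001,0,0.002],10.5,0.05],[[0.001,0,0.002],10.5,0.05],[[0.001,0,0.002],10.5,0.05],[[0,0,0],0,0.05]]'

```text
clock: 29.38
tool_pos: [0.571, 0.158, 0.2137]
tool_rot: [-2.686, 1.444, 0.017]
ft_force: [-0.3, -0.6, 0.3]
opening: 0.587
```

```bash
python3 - <<'E'
from h import *
np.set_printoptions(precision=4,suppress=True)
s=sensors.get_state(); print(s['tool_pos'],axes(s)[0],axes(s)[2][:,0],s['q'])
E
```

```text
[0.571  0.158  0.2137] -114.92258812643064 [ 0.1269  0.0022 -0.9919] [ 0.1544  0.3238 -0.2519  0.869  -0.0173 -2.5501]
```

arm_command --series '[[[0.001,0,0.002],1,0.05],[[0.001,0,0.002],-1,0.05],[[0.001,0,0.002],1,0.05],[[0.001,0,0.002],-1,0.05],[[0.001,0,0.002],1,0.05],[[0.001,0,0.002],-1,0.05],[[0.001,0,0.002],1,0.05],[[0.001,0,0.002],-1,0.05],[[0.001,0,0.002],1,0.05],[[0,0,0],0,0.05]]'

```text
clock: 30.62
tool_pos: [0.5804, 0.1583, 0.2321]
tool_rot: [-2.682, 1.445, 0.032]
ft_force: [-0.1, -0.6, 0.4]
opening: 0.589
```

```bash
python3 - <<'E'
from h import *
np.set_printoptions(precision=4,suppress=True)
s=sensors.get_state(); print(s['tool_pos'],axes(s)[0],axes(s)[2][:,0],s['q'])
E
```

```text
[0.5804 0.1583 0.2321] -114.31114105564195 [ 0.1255  0.004  -0.9921] [ 0.1513  0.3278 -0.1968  0.9212 -0.0149 -2.5638]
```

arm_command --series '[[[0,0,0.0625],0,0.05],[[0,0,0.0625],0,0.05],[[0,0,0.001],0,0.05],[[0,0,0],0,0.05]]'

```text
clock: 31.12
tool_pos: [0.5781, 0.1579, 0.3589]
tool_rot: [-2.686, 1.45, 0.028]
ft_force: [-0.3, -0.2, 0.2]
opening: 0.59
```

```bash
python3 - <<'E'
from h import *
np.set_printoptions(precision=4,suppress=True)
s=sensors.get_state(); print(s['tool_pos'],axes(s)[0],axes(s)[2][:,0],s['q'])
E
```

```text
[0.5781 0.1579 0.3589] -114.32146477051823 [ 0.1207  0.0034 -0.9927] [ 0.1511  0.2778  0.0555  1.2284 -0.0148 -2.564 ]
```

arm_command --series '[[[-0.05,0,0],0,0.05],[[-0.05,0,0],0,0.05],[[-0.001,0,0],0,0.05],[[0,0,0],0,0.05]]'

```text
clock: 31.62
tool_pos: [0.4728, 0.1572, 0.352]
tool_rot: [-2.698, 1.459, 0.015]
ft_force: [0.4, -0.3, 0.0]
opening: 0.584
```

```bash
python3 - <<'E'
from h import *
np.set_printoptions(precision=4,suppress=True)
s=sensors.get_state(); print(s['tool_pos'],axes(s)[0],axes(s)[2][:,0],s['q'])
E
```

```text
[0.4728 0.1572 0.352 ] -114.37360179594138 [ 0.1114  0.0017 -0.9938] [ 0.1844  0.0884 -0.1936  1.1787 -0.0187 -2.5304]
```

arm_command --series '[[[0,-0.06,0],0,0.05],[[0,-0.06,0],0,0.05],[[0,-0.06,0],0,0.05],[[0,-0.06,0],0,0.05],[[0,0,0],0,0.05]]'

```text
clock: 32.25
tool_pos: [0.4768, -0.0906, 0.3486]
tool_rot: [-2.697, 1.46, 0.019]
ft_force: [-0.2, 0.4, 0.6]
opening: 0.585
```

```bash
python3 - <<'E'
from h import *
np.set_printoptions(precision=4,suppress=True)
s=sensors.get_state(); print(s['tool_pos'],axes(s)[0],axes(s)[2][:,0],s['q'])
E
```

```text
[ 0.4768 -0.0906  0.3486] -114.20398302308061 [ 0.1102  0.0021 -0.9939] [-0.3662  0.0645 -0.228   1.1759  0.0415 -3.0809]
```

arm_command --series '[[[0,0,-0.06],0,0.05],[[0,0,-0.06],0,0.05],[[0,0,0],0,0.05]]'

```text
clock: 32.62
tool_pos: [0.4788, -0.0909, 0.2253]
tool_rot: [-2.689, 1.459, 0.026]
ft_force: [-0.3, -0.1, 0.6]
opening: 0.59
```

```bash
python3 - <<'E'
from h import *
np.set_printoptions(precision=4,suppress=True)
s=sensors.get_state(); print(s['tool_pos'],axes(s)[0],axes(s)[2][:,0],s['q'])
E
```

```text
[ 0.4788 -0.0909  0.2253] -114.29561505502805 [ 0.1112  0.0029 -0.9938] [-0.366   0.1336 -0.4679  0.8661  0.0426 -3.0789]
```

arm_command --series '[[[0.025,0.03,0],0,0.05],[[0.025,0.03,0],0,0.05],[[0.025,0.03,0],0,0.05],[[0.025,0.03,0],0,0.05],[[0.025,0.03,0],0,0.05],[[0.025,0.03,0],0,0.05],[[0.025,0.03,0],0,0.05],[[0,0,0],0,0.05]]'

```text
clock: 33.62
tool_pos: [0.6723, 0.1332, 0.2466]
tool_rot: [-2.689, 1.434, 0.033]
ft_force: [-0.8, 0.0, -1.3]
opening: 0.587
```

```bash
cat > q.py <<'E'
from h import *
np.set_printoptions(precision=4,suppress=True)
s=sensors.get_state(); print(s['tool_pos'],axes(s)[0],axes(s)[2][:,0],s['q'])
E
python3 q.py
```

```text
[0.6723 0.1332 0.2466] -113.84016759494622 [ 0.1367  0.0045 -0.9906] [ 0.0915  0.4677  0.0509  1.017  -0.008  -2.6308]
```

arm_command --series '[[[-0.0625,0,0.04],0,0.05],[[-0.0625,0,0.04],0,0.05],[[-0.0625,0,0.04],0,0.05],[[-0.0625,0,0.04],0,0.05],[[0,0,0],0,0.05]]'

```text
clock: 34.25
tool_pos: [0.4571, 0.1332, 0.3889]
tool_rot: [-2.688, 1.429, 0.036]
ft_force: [0.9, 0.3, 0.4]
opening: 0.585
```

```bash
python3 q.py
```

```text
[0.4571 0.1332 0.3889] -113.73123586320415 [ 0.1414  0.0051 -0.9899] [ 0.1376  0.0146 -0.1847  1.2302 -0.0144 -2.5869]
```

arm_command --series '[[[0.06,0,-0.03],0,0.05],[[0,0,0],0,0.05],[[0.06,0,-0.02],0,0.05],[[0,0,0],0,0.05],[[0.06,0,0],0,0.05],[[0,0,0],0,0.05]]'

```text
clock: 35.0
tool_pos: [0.6362, 0.1325, 0.3389]
tool_rot: [-2.692, 1.433, 0.032]
ft_force: [-1.1, -0.2, 0.6]
opening: 0.585
```

```bash
python3 q.py
```

```text
[0.6362 0.1325 0.3389] -113.760466492543 [ 0.1369  0.0043 -0.9906] [ 0.096   0.3679  0.1304  1.1962 -0.0088 -2.6278]
```

arm_command --series '[[[-0.0625,0,0],0,0.05],[[-0.0625,0,0],0,0.05],[[-0.0625,0,0],0,0.05],[[0,0,0],0,0.05]]'

```text
clock: 35.5
tool_pos: [0.4421, 0.1318, 0.3404]
tool_rot: [-2.687, 1.432, 0.035]
ft_force: [0.9, 0.8, 0.1]
opening: 0.589
```

```bash
python3 q.py
```

```text
[0.4421 0.1318 0.3404] -113.7733935807001 [ 0.1378  0.0049 -0.9904] [ 0.139  -0.0032 -0.3227  1.1137 -0.0143 -2.5848]
```

arm_command --series '[[[0.06,0,-0.03],0,0.05],[[0,0,0],0,0.05],[[0.06,0,-0.03],0,0.05],[[0,0,0],0,0.05],[[0.06,0,-0.03],0,0.05],[[0,0,0],0,0.05],[[0.04,0,0],0,0.05],[[0,0,0],0,0.05]]'

```text
clock: 36.5
tool_pos: [0.653, 0.133, 0.2667]
tool_rot: [-2.677, 1.42, 0.047]
ft_force: [0.4, -0.1, -0.4]
opening: 0.588
```

```bash
python3 q.py
```

```text
[0.653  0.133  0.2667] -113.62490243082412 [ 0.1496  0.0071 -0.9887] [ 0.0934  0.4112  0.0121  1.0215 -0.0069 -2.6319]
```

arm_command --series '[[[-0.025,0,0],0,0.05],[[-0.025,0,0],0,0.05],[[-0.025,0,0],0,0.05],[[-0.025,0,0],0,0.05],[[-0.025,0,0],0,0.05],[[-0.025,0,0],0,0.05],[[-0.025,0,0],0,0.05],[[0,0,0],0,0.05]]'

```text
clock: 37.5
tool_pos: [0.4631, 0.1342, 0.2875]
tool_rot: [-2.66, 1.394, 0.068]
ft_force: [0.5, 0.7, 0.5]
opening: 0.586
```

```bash
python3 q.py
```

```text
[0.4631 0.1342 0.2875] -113.34539883325066 [ 0.1752  0.012  -0.9845] [ 0.1365  0.0297 -0.4297  0.9352 -0.012  -2.5923]
```

arm_command --series '[[[-0.06,0,0],0,0.05],[[0,0,0],0,0.05],[[-0.06,0,0],0,0.05],[[0,0,0],0,0.05],[[-0.05,0,0],0,0.05],[[0,0,0],0,0.05]]'

```text
clock: 38.25
tool_pos: [0.2941, 0.1349, 0.2942]
tool_rot: [-2.647, 1.378, 0.08]
ft_force: [1.8, -0.3, -0.7]
opening: 0.584
```

```bash
python3 q.py
```

```text
[0.2941 0.1349 0.2942] -113.2955870438029 [ 0.1905  0.0154 -0.9816] [ 0.2276 -0.313  -0.6952  0.9982 -0.028  -2.5024]
```

arm_command --series '[[[-0.05,0,0],0,0.05],[[0,0,0],0,0.05],[[-0.05,0,0],0,0.05],[[0,0,0],0,0.05]]'

```text
clock: 38.75
tool_pos: [0.1999, 0.1368, 0.2996]
tool_rot: [-2.631, 1.365, 0.094]
ft_force: [1.0, -0.0, 1.2]
opening: 0.585
```

```bash
python3 q.py
```

```text
[0.1999 0.1368 0.2996] -113.3682557707455 [ 0.2035  0.0192 -0.9789] [ 0.3617 -0.5083 -0.7794  1.101  -0.0541 -2.3684]
```

arm_command --series '[[[0.05,0,0],0,0.05]]'

```text
clock: 38.88
tool_pos: [0.2516, 0.1377, 0.3012]
tool_rot: [-2.625, 1.36, 0.103]
ft_force: [0.8, 2.2, 0.9]
opening: 0.585
```

```bash
echo "print(s['joint_vel'])" >> q.py; python3 q.py
```

```text
[0.2516 0.1377 0.3012] -113.137783029281 [ 0.2086  0.0216 -0.9778] [ 0.2817 -0.4143 -0.7364  1.0407 -0.0372 -2.4503]
[-0.6689  0.8065  0.3765 -0.5198  0.1283 -0.6412]
```

arm_command --series '[[[0,0,0],0,0.05]]'

```text
clock: 39.0
tool_pos: [0.2562, 0.1379, 0.3024]
tool_rot: [-2.624, 1.356, 0.102]
ft_force: [-1.6, 0.5, 0.2]
opening: 0.586
```

```bash
python3 q.py
```

```text
[0.2562 0.1379 0.3024] -113.27689859558114 [ 0.212   0.0217 -0.977 ] [ 0.2782 -0.4082 -0.7311  1.0364 -0.0374 -2.4511]
[ 0.027  -0.0482 -0.0225  0.0514  0.0104 -0.004 ]
```

arm_command --series '[[[0,0,0],0,0.05]]'

```text
clock: 39.12
tool_pos: [0.2573, 0.1378, 0.3026]
tool_rot: [-2.624, 1.356, 0.1]
ft_force: [-0.5, 0.8, -0.5]
opening: 0.587
```

```bash
python3 q.py
```

```text
[0.2573 0.1378 0.3026] -113.34771516133885 [ 0.2119  0.0213 -0.9771] [ 0.277  -0.406  -0.7295  1.036  -0.0375 -2.4511]
[-0.0176  0.0304  0.0275 -0.0323 -0.0018 -0.0053]
```

arm_command --series '[[[0.05,0,0],0,0.05],[[0.05,0,0],0,0.05]]'

```text
clock: 39.38
tool_pos: [0.3586, 0.1383, 0.3037]
tool_rot: [-2.621, 1.353, 0.106]
ft_force: [-0.1, 0.2, 0.4]
opening: 0.592
```

```bash
python3 q.py
```

```text
[0.3586 0.1383 0.3037] -113.1842919169041 [ 0.215   0.0228 -0.9764] [ 0.19   -0.2089 -0.6077  0.9549 -0.0182 -2.5387]
[-0.2803  0.7829  0.5388 -0.2628  0.0676 -0.285 ]
```

arm_command --series '[[[0,0,0],0,0.05]]'

```text
clock: 39.5
tool_pos: [0.3614, 0.1382, 0.3037]
tool_rot: [-2.621, 1.353, 0.104]
ft_force: [-1.1, 0.6, -0.6]
opening: 0.587
```

```bash
python3 q.py
```

```text
[0.3614 0.1382 0.3037] -113.26937934537261 [ 0.2153  0.0224 -0.9763] [ 0.1884 -0.2037 -0.6041  0.953  -0.0183 -2.5388]
[ 0.0138 -0.0427 -0.0396  0.0446  0.0055 -0.0028]
```

arm_command --series '[[[0.03,0,0.0625],0,0.05],[[0.03,0,0.0625],0,0.05],[[0.03,0,0.0625],0,0.05],[[0,0,0],0,0.05]]'

```text
clock: 40.0
tool_pos: [0.438, 0.1375, 0.4772]
tool_rot: [-2.626, 1.367, 0.1]
ft_force: [-0.1, 0.1, -1.1]
opening: 0.585
```

```bash
python3 q.py
```

```text
[0.438  0.1375 0.4772] -113.26143291411813 [ 0.2013  0.0203 -0.9793] [ 0.1498 -0.0565 -0.0456  1.3782 -0.01   -2.5779]
[ 0.011  -0.012  -0.1148  0.0115  0.0043 -0.0008]
```

arm_command --series '[[[0.0625,0,0],0,0.05],[[0.0625,0,0],0,0.05],[[0,0,0],0,0.05]]'

```text
clock: 40.38
tool_pos: [0.5595, 0.1383, 0.4744]
tool_rot: [-2.625, 1.372, 0.103]
ft_force: [-0.2, 0.5, 0.1]
opening: 0.59
```

```bash
python3 q.py
```

```text
[0.5595 0.1383 0.4744] -113.16097466437444 [ 0.1964  0.0204 -0.9803] [ 0.1155  0.1799  0.2036  1.3957 -0.0024 -2.6136]
[ 0.0182 -0.0914 -0.0454  0.0408  0.008   0.0002]
```

arm_command --series '[[[-0.0625,0,0],0,0.05],[[-0.0625,0,0],0,0.05],[[0,0,0],0,0.05]]'

```text
clock: 40.75
tool_pos: [0.4266, 0.1384, 0.4686]
tool_rot: [-2.625, 1.383, 0.105]
ft_force: [1.1, 0.3, 0.1]
opening: 0.585
```

```bash
python3 q.py
```

```text
[0.4266 0.1384 0.4686] -113.15596328155084 [ 0.1856  0.0195 -0.9824] [ 0.1553 -0.0671 -0.0736  1.3768 -0.0094 -2.5755]
[-0.0073  0.0389  0.0149 -0.0488 -0.0049  0.0012]
```

arm_command --series '[[[0.03,0,0.0625],0,0.05],[[0.06,0,0.005],0,0.05],[[0.06,0,0.005],0,0.05],[[-0.06,0,0.005],0,0.05],[[-0.06,0,0.005],0,0.05],[[0.06,0,0.005],0,0.05],[[0.06,0,0.005],0,0.05],[[-0.06,0,0.005],0,0.05],[[-0.06,0,0.005],0,0.05],[[0,0,0],0,0.05]]'

```text
clock: 42.0
tool_pos: [0.459, 0.1412, 0.5185]
tool_rot: [-2.651, 1.481, 0.083]
ft_force: [-0.2, 0.7, 0.6]
opening: 0.587
```

```bash
python3 q.py
```

```text
[0.459  0.1412 0.5185] -113.25501990007842 [ 0.0896  0.0075 -0.9959] [ 0.1483  0.1019  0.2408  1.6199 -0.0058 -2.586 ]
[-0.0064  0.073   0.0534 -0.0346 -0.0033  0.0006]
```

arm_command --series '[[[0.03,0,0.005],0,0.05],[[0.03,0,0.005],0,0.05],[[0.03,0,0.005],0,0.05],[[0.03,0,0.005],0,0.05],[[-0.03,0,0.005],0,0.05],[[-0.03,0,0.005],0,0.05],[[-0.03,0,0.005],0,0.05],[[-0.03,0,0.005],0,0.05],[[0,0,0],0,0.05]]'

```text
clock: 43.12
tool_pos: [0.4632, 0.1418, 0.5564]
tool_rot: [-2.655, 1.478, 0.08]
ft_force: [-0.1, -0.7, 1.0]
opening: 0.582
```

```bash
python3 q.py
```

```text
[0.4632 0.1418 0.5564] -113.18578725879526 [ 0.0924  0.0074 -0.9957] [ 0.1485  0.1378  0.3828  1.7232 -0.0063 -2.5869]
[-0.007   0.0332 -0.0002 -0.0323 -0.0029  0.0021]
```

Fast reversals high up remove the lean; it is now 0.09. One more round.

arm_command --series '[[[0.06,0,-0.03],0,0.05],[[0.06,0,-0.01],0,0.05],[[-0.06,0,0.005],0,0.05],[[-0.06,0,0.005],0,0.05],[[0.06,0,0.005],0,0.05],[[0.06,0,0.005],0,0.05],[[-0.06,0,0.005],0,0.05],[[-0.06,0,0.005],0,0.05],[[0,0,0],0,0.05]]'

```text
clock: 44.25
tool_pos: [0.4882, 0.1434, 0.4859]
tool_rot: [1.222, 1.562, -2.328]
ft_force: [-0.1, -1.2, 0.2]
opening: 0.585
```

```bash
python3 q.py
```

```text
[0.4882 0.1434 0.4859] -113.41077871055708 [-0.0061 -0.0064 -1.    ] [ 0.1439  0.2276  0.3141  1.6642 -0.0055 -2.5891]
[-0.0111  0.1013  0.1042 -0.032  -0.0043 -0.0004]
```

arm_command --series '[[[0,0,-0.015],-9,0.05],[[0,0,-0.015],-9,0.05],[[0,0,-0.015],-9,0.05],[[0,0,-0.015],-9,0.05],[[0,0,-0.015],-9,0.05],[[0,0,-0.015],-9,0.05],[[0,0,-0.015],-9,0.05],[[0,0,-0.015],-9,0.05],[[0,0,0],-9,0.05],[[0,0,0],-9,0.05]]'

```text
clock: 45.5
tool_pos: [0.5033, 0.1425, 0.3645]
tool_rot: [-1.787, 1.56, -0.68]
ft_force: [-0.4, 0.0, 0.4]
opening: 0.585
```

```bash
python3 q.py
```

```text
[0.5033 0.1425 0.3645] 153.40121014349006 [ 0.0087 -0.007  -0.9999] [ 0.1396  0.2181 -0.0012  1.3439 -0.0081 -0.967 ]
[ 0.0015  0.022   0.0177 -0.0015 -0.0072  1.289 ]
```

arm_command --series '[[[0,0,0],-9,0.05],[[0,0,0],-9,0.05],[[0,0,0],-9,0.05],[[0,0,0],-9,0.05],[[0,0,0],-9,0.05],[[0,0,0],-9,0.05],[[0,0,0],-9,0.05],[[0,0,0],-9,0.05],[[0,0,0],-9,0.05],[[0,0,0],0,0.05]]'

```text
clock: 46.75
tool_pos: [0.5195, 0.1416, 0.3682]
tool_rot: [-0.654, 1.547, -1.011]
ft_force: [0.3, 0.2, -0.0]
opening: 0.588
```

```bash
python3 q.py
```

```text
[0.5195 0.1416 0.3682] 69.50452996227594 [ 0.0124 -0.0199 -0.9997] [ 0.1411  0.2479  0.0463  1.3596 -0.0214  0.4986]
[-0.0009  0.0055  0.0118 -0.0057  0.001   0.0016]
```

arm_command --series '[[[0.004,0.004,-0.015],-9,0.05],[[0.004,0.004,-0.015],-9,0.05],[[0.004,0.004,-0.015],-9,0.05],[[0.004,0.004,-0.015],-9,0.05],[[0.004,0.004,-0.015],-9,0.05],[[0.004,0.004,-0.015],-9,0.05],[[0.004,0.004,-0.015],-9,0.05],[[0.004,0.004,-0.015],-9,0.05],[[0,0,-0.015],-8,0.05],[[0,0,0],0,0.05]]'

```text
clock: 48.0
tool_pos: [0.562, 0.1742, 0.2311]
tool_rot: [-0.102, 1.545, -1.874]
ft_force: [0.3, 0.1, 0.4]
opening: 0.587
```

```bash
python3 q.py; python3 -c "
from h import *
grab('wrist','w20')"
```

```text
[0.562  0.1742 0.2311] -11.535005570006318 [-0.0076 -0.0242 -0.9997] [ 0.1868  0.4086 -0.0713  1.1029 -0.0224  1.959 ]
[-0.0003 -0.0082  0.0327  0.0028 -0.0002 -0.0125]
```

View pics/w20.png

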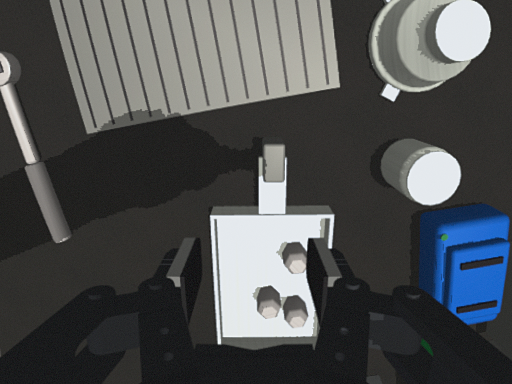

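```bash
python3 - <<'E'
from h import *
np.set_printoptions(precision=4,suppress=True)
s=sensors.get_state(); im=cv2.imread('pics/w20.png')
cv2.imwrite('pics/w20c.png',cv2.resize(im[130:220,200:345],None,fx=5,fy=5,interpolation=cv2.INTER_CUBIC))
p=onz('wrist',[(211,207),(334,213)],.03,s);print(p,np.linalg.norm(p[0]-p[1]),np.degrees(np.arctan2(*(p[1]-p[0])[[1,0]])))
print(onz('wrist',[(274,161)],.056,s))
E
```

```text
[[0.5052 0.133  0.03  ]
 [0.6396 0.0981 0.03  ]] 0.13889467293012195 -14.537275021049515
[[0.5834 0.1765 0.056 ]]
```

View pics/w20c.png

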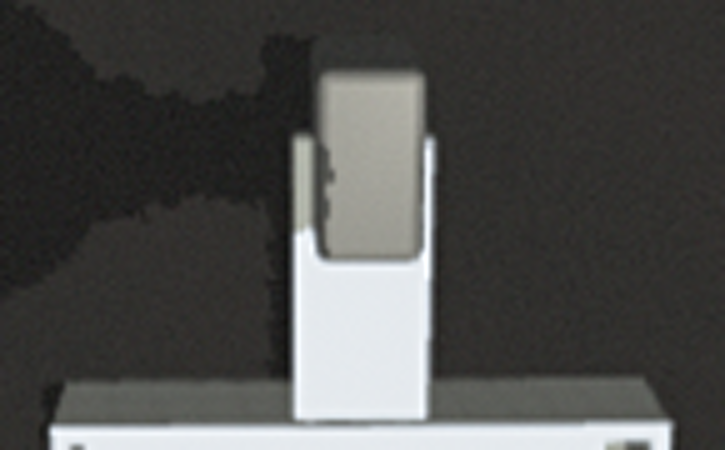

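The tray axis lies within about 1° of the gripper's z axis, and the handle is at (0.582, 0.175). Going down onto it.

arm_command --series '[[[0.01,0.002,-0.015],0,0.06],[[0.01,0.001,-0.02],0,0.06],[[0,0,-0.02],0,0.06],[[0,0,-0.02],0,0.06],[[0,0,-0.02],0,0.06],[[0,0,-0.02],0,0.06],[[0,0,-0.02],0,0.06],[[0,0,0],0,0.06]]'

```text
clock: 49.05
tool_pos: [0.5872, 0.1772, 0.0862]
tool_rot: [0.003, 1.546, -1.759]
ft_force: [-0.5, -0.4, 0.4]
opening: 0.7
```

```bash
python3 q.py; python3 -c "
from h import *
s,_=grab('wrist','w21'); print(proj('wrist',[s['tool_pos'],(.582,.175,.056)],s))"
```

```text
[0.5872 0.1772 0.0862] -10.966171187143702 [-0.0046 -0.0239 -0.9997] [ 0.1841  0.5735 -0.1959  0.8103 -0.0227  1.9464]
[-0.0006 -0.0069  0.0282  0.0017  0.0018 -0.005 ]
[[253.26729354 253.29567888]
 [245.22085005 232.64005325]]
```

View pics/w21.png

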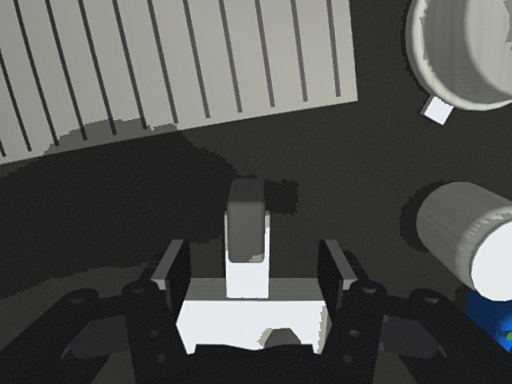

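arm_command --series '[[[-0.003,0,-0.015],0,0.06],[[-0.001,0,-0.02],0,0.06],[[0,0,-0.015],0,0.06],[[0,0,-0.012],0,0.06],[[0,0,0],0,0.06]]'

```text
clock: 49.72
tool_pos: [0.5855, 0.1777, 0.0236]
tool_rot: [0.243, 1.548, -1.519]
ft_force: [0.5, 0.4, 0.4]
opening: 0.705
```

```bash
python3 q.py; python3 -c "
from h import *
s,_=grab('wrist','w22')"
```

```text
[0.5855 0.1777 0.0236] -10.92023673712031 [ 0.0012 -0.0228 -0.9997] [ 0.1854  0.6425 -0.2598  0.6716 -0.0226  1.9469]
[ 0.0018 -0.0116  0.01    0.0009 -0.0026 -0.0011]
```

View pics/w22.png

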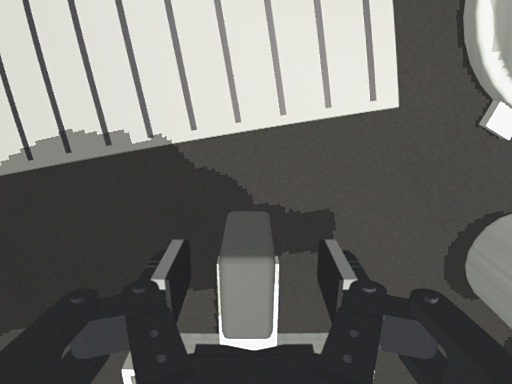

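arm_command --series '[[[0,0,0],0,0.01],[[0,0,0],0,0.01],[[0,0,0],0,0.01],[[0,0,0],0,0.01],[[0,0,0],0,0.01]]' --squeeze 50

```text
clock: 50.4
tool_pos: [0.5857, 0.1786, 0.0259]
tool_rot: [0.285, 1.55, -1.478]
ft_force: [-0.6, 0.6, 0.2]
opening: 0.248
```

```bash
python3 q.py; python3 - <<'E'
from h import *
s,_=grab('wrist','w23'); s,im=grab('top','t23'); s,sc=grab('scene','s23')
cv2.imwrite('pics/t23c.png',cv2.resize(im[125:275,160:470],None,fx=2.55,fy=2.55,interpolation=cv2.INTER_CUBIC))
a=cv2.imread('pics/top0.png')
cv2.imwrite('pics/t0d.png',cv2.resize(a[130:270,315:465],None,fx=5,fy=4.2,interpolation=cv2.INTER_CUBIC))
cv2.imwrite('pics/s23c.png',cv2.resize(sc[80:280,110:310],None,fx=3,fy=3,interpolation=cv2.INTER_CUBIC))
E
```

```text
[0.5857 0.1786 0.0259] -10.992591631173866 [ 0.0019 -0.0207 -0.9998] [ 0.1858  0.6394 -0.2586  0.6748 -0.0207  1.9485]
[ 0.0002  0.     -0.0008 -0.0021  0.0012  0.0024]
```

View pics/t23c.png

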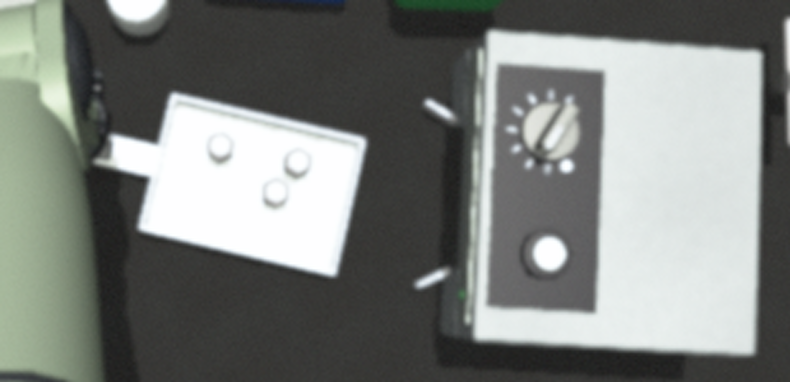

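View pics/s23c.png

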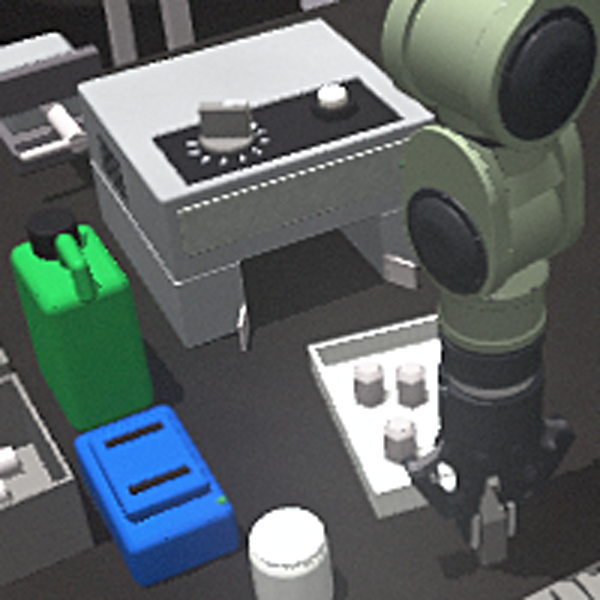

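```bash
python3 - <<'E'
from h import *
np.set_printoptions(precision=4,suppress=True)
f=lambda L:[(x/2.55+160,y/2.55+125) for x,y in L]
g=onz('top',f([(427,102),(456,121),(416,286),(448,270)]),.03); print('guides',g)
print('mid tip/base',(g[0]+g[2])/2,(g[1]+g[3])/2, np.linalg.norm(g[1]-g[3]))
c=onz('top',f([(488,30),(763,50),(756,354),(475,340)]),.17); print(c, c.mean(0)); 
e=(c[1]-c[0]+c[2]-c[3]);print('ang',np.degrees(np.arctan2(e[1],e[0])),np.linalg.norm(c-np.roll(c,1,0),axis=1))
e=c[0]-c[3];print(np.degrees(np.arctan2(e[1],e[0]))-90); e=c[1]-c[2];print(np.degrees(np.arctan2(e[1],e[0]))-90)
ring=onz('top',f([(567,166),(547,168),(530,164),(515,150),(511,129),(517,110),(531,98),(551,93),(570,98)]),.17)
ctr,r=cv2.minEnclosingCircle(ring[:,:2].astype(np.float32)); print('dial',ctr,r)
print('btn',onz('top',f([(549,253)]),.192))
E
```

```text
guides [[ 0.6354 -0.1641  0.03  ]
 [ 0.6165 -0.1937  0.03  ]
 [ 0.4495 -0.1534  0.03  ]
 [ 0.4659 -0.1856  0.03  ]]
mid tip/base [ 0.5424 -0.1588  0.03  ] [ 0.5412 -0.1896  0.03  ] 0.15085696116165
[[ 0.681  -0.1969  0.17  ]
 [ 0.6693 -0.4553  0.17  ]
 [ 0.3911 -0.442   0.17  ]
 [ 0.4022 -0.1845  0.17  ]] [ 0.5359 -0.3197  0.17  ]
ang -92.53663881360603 [0.2791 0.2586 0.2785 0.2578]
-92.55846842746755
-92.73196378239345
dial (0.5903065800666809, -0.25166773796081543) 0.03607858344912529
btn [[ 0.4793 -0.2453  0.192 ]]
```

View pics/t0d.png

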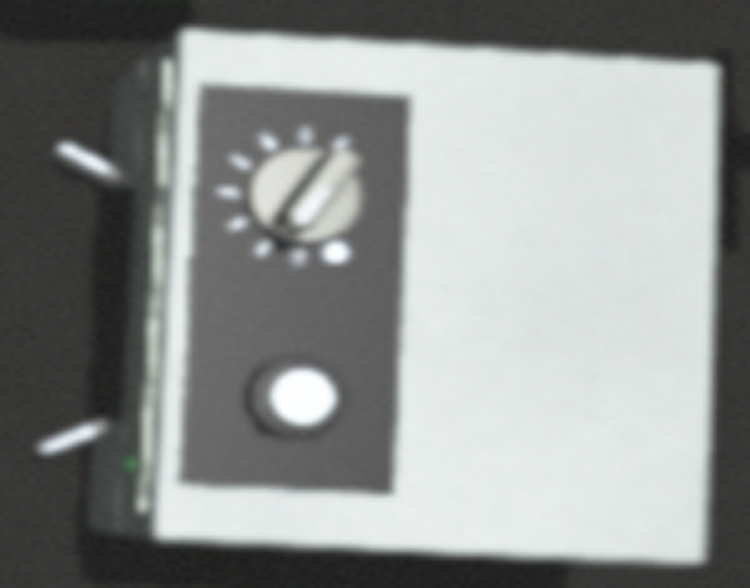

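Dryer yaw is −92.6° and its centre is (0.536, −0.320). The measured size, 258 × 279, agrees with the figures given. The dial's pointer is at click 2. Now I align the tray by turning it +8.4° and shifting the handle by −27 mm in x.

arm_command --series '[[[-0.005,0,0],1.5,0.01],[[-0.005,0,0],1.5,0.01],[[-0.005,0,0],1.5,0.01],[[-0.005,0,0],1.5,0.01],[[-0.004,0,0],1.5,0.01],[[-0.003,0,0],1,0.01],[[0,0,0],0,0.01]]'

```text
clock: 51.42
tool_pos: [0.5563, 0.1792, 0.0259]
tool_rot: [0.274, 1.551, -1.329]
ft_force: [-1.8, 2.2, -0.6]
opening: 0.251
```

```bash
python3 q.py; python3 - <<'E'
from h import *
s,im=grab('top','t24')
print(s['ft_force'],s['torque'],s['opening'])
cv2.imwrite('pics/t24c.png',cv2.resize(im[125:275,160:470],None,fx=2.55,fy=2.55,interpolation=cv2.INTER_CUBIC))
E
```

```text
[0.5563 0.1792 0.0259] -1.8316810448929433 [ 0.0047 -0.0192 -0.9998] [ 0.1956  0.5972 -0.343   0.6297 -0.0197  1.7984]
[ 0.0006  0.0004 -0.0005 -0.0008  0.0007 -0.0048]
[-1.79691934  2.2271911  -0.57823653] [ 0.20990425  0.48794163 -0.27607348] 0.25054353538965685
```

View pics/t24c.png

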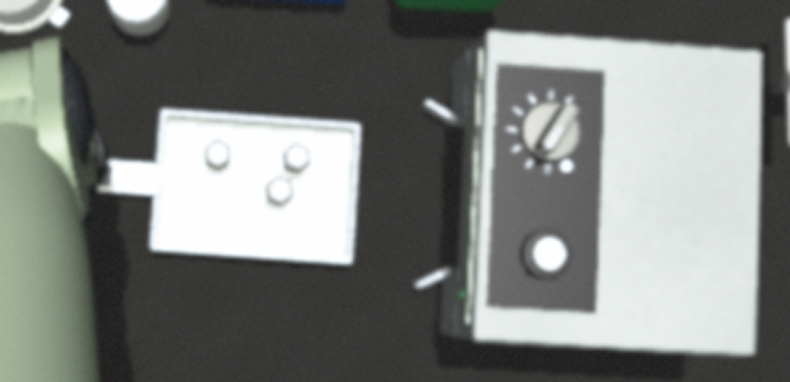

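```bash
cat > tray.py <<'E'
from h import *
import sys
np.set_printoptions(precision=4,suppress=True)
def tray(im,x1=None):
    g=cv2.cvtColor(im,cv2.COLOR_BGR2GRAY)
    m=(g>215).astype(np.uint8)
    n,l,st,ce=cv2.connectedComponentsWithStats(m)
    for i in range(1,n):
        x,y,w,h,a=st[i]
        if a>2000 and 180<x<330 and 150<y<240:
            k=(l==i).astype(np.uint8); k=cv2.morphologyEx(k,cv2.MORPH_CLOSE,np.ones((9,9)));k=cv2.morphologyEx(k,cv2.MORPH_OPEN,np.ones((21,21)))
            c=max(cv2.findContours(k,0,1)[0],key=cv2.contourArea)
            P=onz('top',c.reshape(-1,2),.03)[:,:2]
            r=cv2.minAreaRect((P*1000).astype(np.float32)); return r
for f in sys.argv[1:]: print(f,tray(cv2.imread('pics/'+f+'.png')))
E
python3 tray.py t23 t24; python3 - <<'E'
from h import *
f=lambda L:[(x/2.55+160,y/2.55+125) for x,y in L]
c=onz('top',f([(163,109),(361,122),(353,265),(150,250)]),.03)[:,:2]; print(c,c.mean(0))
for a,b in ((0,1),(3,2)): e=c[b]-c[a]; print(np.degrees(np.arctan2(e[1],e[0])),np.hypot(*e))
E
```

```text
t23 ((551.0454711914062, 17.728294372558594), (210.95245361328125, 140.24847412109375), 77.69950866699219)
t24 ((548.0390625, 11.181114196777344), (203.1385498046875, 140.13955688476562), 87.0953369140625)
[[ 0.6232174   0.103097  ]
 [ 0.6136564  -0.09701943]
 [ 0.4695099  -0.09005678]
 [ 0.4810128   0.112835  ]] [0.54684912 0.00721395]
-92.73534973365196 0.20034469380313466
-93.24489782348192 0.20321759201789166
```

Tray yaw is −92.9° and its centre is 3 mm off the slot's axis. Correcting that while sliding in.

arm_command --series '[[[0.0015,-0.006,0],0,0.01],[[0.0015,-0.01,0],0,0.01],[[-0.0005,-0.014,0],0,0.01],[[-0.0006,-0.014,0],0,0.01],[[-0.0006,-0.014,0],0,0.01],[[-0.0006,-0.014,0],0,0.01],[[-0.0005,-0.01,0],0,0.01],[[0,0,0],0,0.01]]'

```text
clock: 52.48
tool_pos: [0.5576, 0.0901, 0.0259]
tool_rot: [0.33, 1.55, -1.274]
ft_force: [-0.1, 1.0, -1.6]
opening: 0.255
```

```bash
python3 q.py; python3 - <<'E'
from h import *
s,im=grab('top','t25')
print(s['ft_force'],s['torque'],s['opening'])
cv2.imwrite('pics/t25c.png',cv2.resize(im[125:275,160:470],None,fx=2.55,fy=2.55,interpolation=cv2.INTER_CUBIC))
E
python3 tray.py t25
```

```text
[0.5576 0.0901 0.0259] -1.90275789705038 [ 0.0061 -0.0199 -0.9998] [ 0.0404  0.5667 -0.4034  0.5954 -0.0202  1.6444]
[-0.0024  0.0012 -0.003  -0.0005  0.0009 -0.0061]
[-0.08611091  0.98872322 -1.59742064] [-0.05234863  0.29375491 -0.04377129] 0.25468252856639007
t25 ((549.5020751953125, -78.07694244384766), (202.33380126953125, 140.3908233642578), 87.24880981445312)
```

View pics/t25c.png

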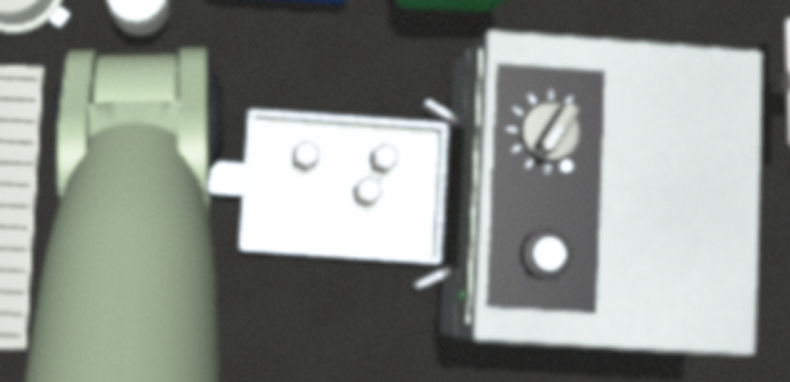

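arm_command --series '[[[-0.0015,-0.006,0],0,0.01],[[-0.0015,-0.008,0],0,0.01],[[-0.0008,-0.01,0],0,0.01],[[-0.0005,-0.01,0],0,0.01],[[-0.0005,-0.01,0],0,0.01],[[0,0,0],0,0.01]]'

```text
clock: 53.28
tool_pos: [0.5522, 0.0441, 0.0259]
tool_rot: [0.323, 1.55, -1.279]
ft_force: [0.3, 0.5, -2.2]
opening: 0.248
```

```bash
python3 q.py; python3 - <<'E'
from h import *
s,im=grab('top','t26')
print(s['ft_force'],s['torque'],s['opening'])
cv2.imwrite('pics/t26c.png',cv2.resize(im[125:275,160:470],None,fx=2.55,fy=2.55,interpolation=cv2.INTER_CUBIC))
E
```

```text
[0.5522 0.0441 0.0259] -1.7892595866111556 [ 0.006  -0.02   -0.9998] [-0.0426  0.5507 -0.4351  0.5781 -0.0197  1.5594]
[ 0.0005 -0.0009 -0.0003  0.0013 -0.0004 -0.0051]
[ 0.28440078  0.47845987 -2.24897872] [-0.12099149  0.31435796  0.03283814] 0.24812862894721388
```

View pics/t26c.png

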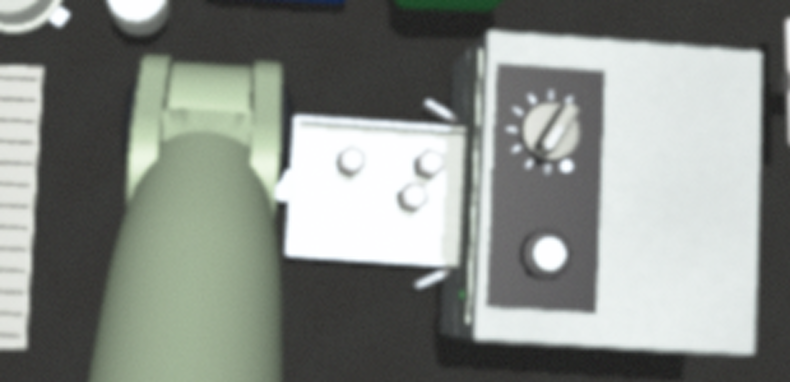

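arm_command --series '[[[-0.0005,-0.008,0],0,0.01],[[-0.0006,-0.013,0],0,0.01],[[-0.0006,-0.013,0],0,0.01],[[-0.0006,-0.013,0],0,0.01],[[-0.0006,-0.013,0],0,0.01],[[-0.0006,-0.013,0],0,0.01],[[-0.0006,-0.013,0],0,0.01],[[-0.0006,-0.013,0],0,0.01],[[-0.0005,-0.01,0],0,0.01],[[0,0,0],0,0.01]]'

```text
clock: 54.58
tool_pos: [0.5462, -0.0728, 0.0259]
tool_rot: [0.296, 1.55, -1.306]
ft_force: [-0.2, 0.4, -1.2]
opening: 0.251
```

```bash
python3 q.py; python3 - <<'E'
from h import *
s,im=grab('wrist','w27')
print(s['ft_force'],s['torque'],s['opening'])
s,im=grab('scene','s27')
cv2.imwrite('pics/s27c.png',cv2.resize(im[80:280,110:310],None,fx=3,fy=3,interpolation=cv2.INTER_CUBIC))
E
```

```text
[ 0.5462 -0.0728  0.0259] -1.8035454446686654 [ 0.0055 -0.0203 -0.9998] [-0.2564  0.5444 -0.4475  0.5684 -0.0183  1.3459]
[ 0.0024 -0.0006 -0.0002 -0.0012 -0.0007 -0.0062]
[-0.22207966  0.4444108  -1.24999728] [-0.14680908  0.19926871  0.07622838] 0.250566631344728
```

View pics/s27c.png

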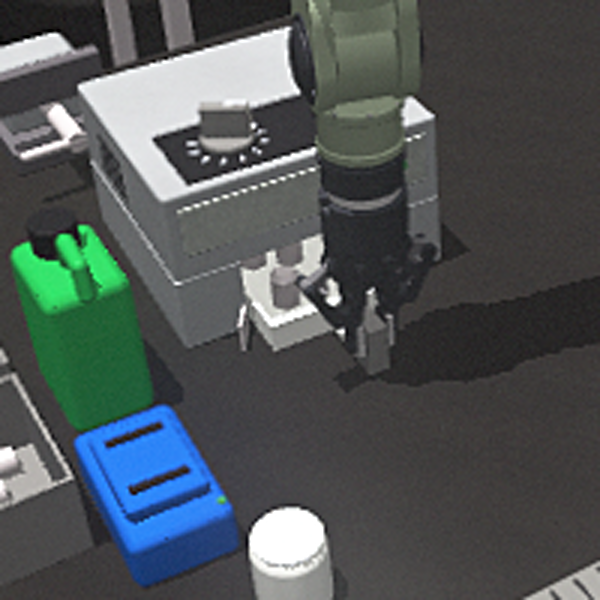

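View pics/w27.png

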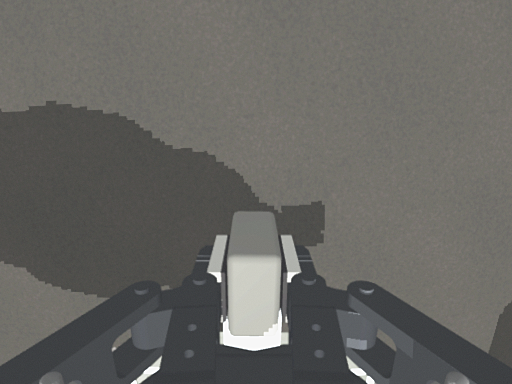

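arm_command --series '[[[-0.0005,-0.008,0],0,0.01],[[-0.0005,-0.01,0],0,0.01],[[-0.0005,-0.01,0],0,0.01],[[-0.0003,-0.007,0],0,0.01],[[0,0,0],0,0.01]]'

```text
clock: 55.3
tool_pos: [0.5442, -0.1081, 0.0258]
tool_rot: [0.31, 1.551, -1.289]
ft_force: [0.8, 1.0, -0.9]
opening: 0.249
```

arm_command --series '[[[-0.0002,-0.004,0],0,0.01],[[-0.0001,-0.003,0],0,0.01],[[0,0,0],0,0.01]]'

```text
clock: 55.68
tool_pos: [0.5438, -0.1152, 0.0259]
tool_rot: [0.314, 1.552, -1.286]
ft_force: [0.1, 1.7, -0.8]
opening: 0.249
```

arm_command --series '[[[-0.0001,-0.003,0],0,0.01],[[0,0,0],0,0.01]]'

```text
clock: 55.92
tool_pos: [0.5437, -0.1183, 0.0258]
tool_rot: [0.303, 1.552, -1.296]
ft_force: [0.3, 0.7, -1.1]
opening: 0.253
```

arm_command --series '[[[0,-0.002,0],0,0.01],[[0,0,0],0,0.01]]'

```text
clock: 56.18
tool_pos: [0.5438, -0.1183, 0.0259]
tool_rot: [0.414, 1.556, -1.184]
ft_force: [-0.2, 1.2, -0.9]
opening: 0.254
```

arm_command --series '[[[0,-0.002,0],0,0.01],[[0,0,0],0,0.01]]'

```text
clock: 56.42
tool_pos: [0.5439, -0.1182, 0.0259]
tool_rot: [0.571, 1.559, -1.025]
ft_force: [-0.0, 1.9, 1.5]
opening: 0.25
```

arm_command --series '[[[0,-0.002,0],0,0.01],[[0,0,0],0,0.01]]'

```text
clock: 56.68
tool_pos: [0.5436, -0.118, 0.0259]
tool_rot: [0.83, 1.562, -0.766]
ft_force: [-1.2, 2.6, 0.3]
opening: 0.247
```

arm_command --series '[[[0,-0.005,0],0,0.01]]'

```text
clock: 56.8
tool_pos: [0.5437, -0.1183, 0.0259]
tool_rot: [2.198, 1.562, 0.603]
ft_force: [3.3, 22.3, 9.3]
opening: 0.254
```

```bash
python3 q.py; python3 - <<'E'
from h import *
s,im=grab('wrist','w28')
print(s['ft_force'],s['torque'],s['opening'])
s,im=grab('scene','s28')
cv2.imwrite('pics/s28c.png',cv2.resize(im[120:240,170:290],None,fx=5,fy=5,interpolation=cv2.INTER_CUBIC))
s,im=grab('top','t28')
cv2.imwrite('pics/t28c.png',cv2.resize(im[125:275,260:410],None,fx=4,fy=4,interpolation=cv2.INTER_CUBIC))
E
```

```text
[ 0.5437 -0.1183  0.0259] -1.3740762386673977 [ 0.0075  0.0052 -1.    ] [-0.3509  0.5535 -0.4294  0.5826  0.0075  1.2438]
[-0.0527  0.0053  0.023   0.0409  0.0694 -0.0739]
[ 3.32409812 22.27004224  9.30378005] [ 3.81061033  0.11280953 -0.84817961] 0.2543334349650956
```

View pics/s28c.png

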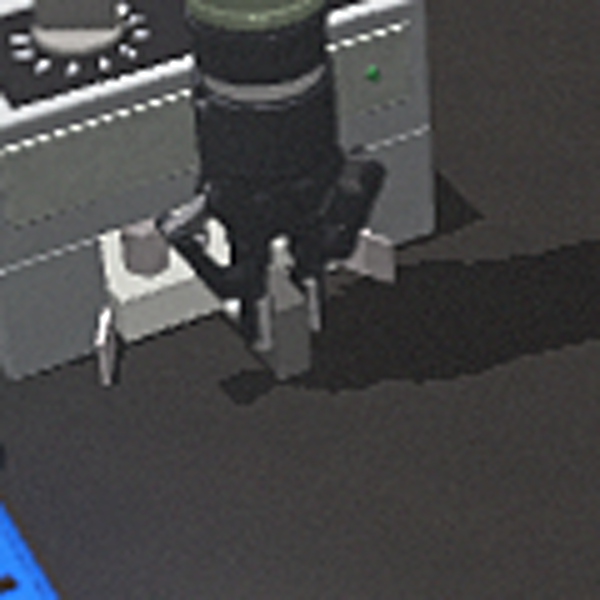

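View pics/t28c.png

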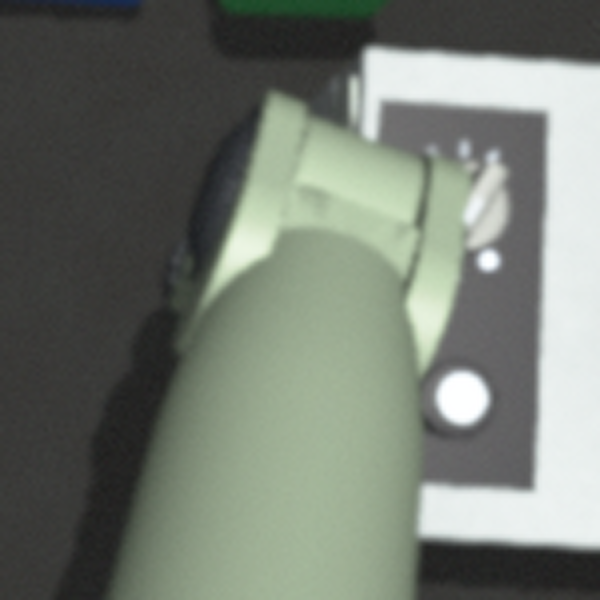

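arm_command --series '[[[0,0.001,0],0,0.045],[[0,0,0],0,0.045],[[0,0,0],0,0.045],[[0,0,0.02],0,0.045],[[0,0.02,0.03],0,0.045],[[0,0.02,0.03],0,0.045],[[0,0.02,0.02],0,0.045],[[0,0.02,0.02],0,0.045],[[0,0,0],0,0.045]]'

```text
clock: 58.08
tool_pos: [0.5452, -0.0414, 0.1502]
tool_rot: [1.336, 1.559, -0.264]
ft_force: [1.1, 1.2, -0.7]
opening: 0.526
```

```bash
python3 q.py; python3 - <<'E'
from h import *
s,im=grab('wrist','w29')
s,im=grab('scene','s29')
cv2.imwrite('pics/s29c.png',cv2.resize(im[120:240,170:290],None,fx=5,fy=5,interpolation=cv2.INTER_CUBIC))
E
```

```text
[ 0.5452 -0.0414  0.1502] -1.6869443560438213 [ 0.011  -0.003  -0.9999] [-0.2105  0.38   -0.3351  0.8443 -0.0006  1.3898]
[-0.0229  0.0214 -0.0219 -0.0166 -0.0172 -0.0009]
```

View pics/s29c.png

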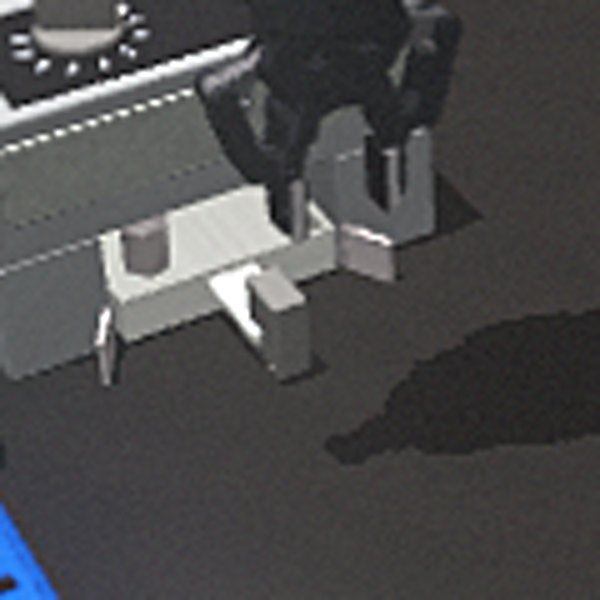

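View pics/w29.png

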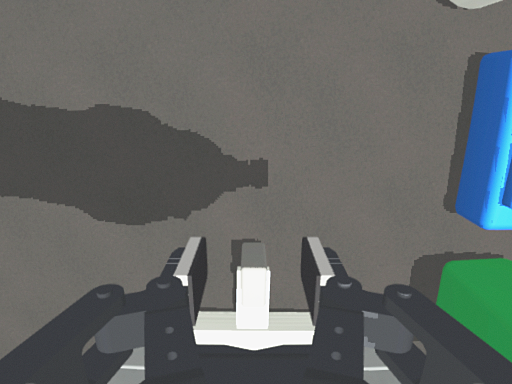

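```bash
python3 - <<'E'
from h import *
im=cv2.imread('pics/w29.png')
cv2.imwrite('pics/w29c.png',cv2.resize(im[225:355,180:335],None,fx=5,fy=4.5,interpolation=cv2.INTER_CUBIC))
E
```

```text
(no output)
```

View pics/w29c.png

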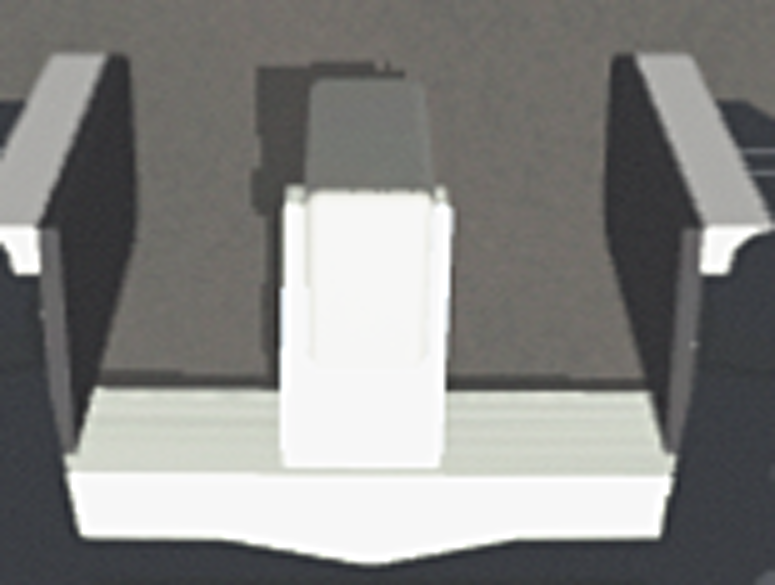

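```bash
python3 - <<'E'
from h import *
np.set_printoptions(precision=4,suppress=True)
s=sensors.get_state()
a=onz('wrist',[(254,267.9),(254,306.1)],.056,s);print(a,a.mean(0))
b=onz('wrist',[(252,311.2)],.0,s);print(b)
b=onz('wrist',[(252,329.4)],.03,s);print(b)
E
```

```text
[[ 0.5433 -0.1031  0.056 ]
 [ 0.5422 -0.1398  0.056 ]] [ 0.5427 -0.1214  0.056 ]
[[ 0.5391 -0.1869  0.    ]]
[[ 0.5391 -0.1856  0.03  ]]
```

arm_command --series '[[[0,0,-0.02],0,0.0],[[0,-0.01,-0.02],0,0.0],[[0,-0.01,-0.02],0,0.0],[[0,0,-0.02],0,0.0],[[0,0,-0.02],0,0.0],[[0,0,-0.015],0,0.0],[[0,0,0],0,0.0]]'

```text
clock: 59.05
tool_pos: [0.539, -0.069, 0.0226]
tool_rot: [-0.54, 1.567, -2.15]
ft_force: [-0.8, 0.3, 0.6]
opening: -0.001
```

```bash
python3 q.py; python3 -c "
from h import *
grab('wrist','w30')"
```

```text
[ 0.539  -0.069   0.0226] -2.2817593714939552 [-0.0022 -0.0034 -1.    ] [-0.261   0.5445 -0.4589  0.5687 -0.0038  1.3496]
[-0.0084 -0.0043  0.0105  0.0008 -0.002  -0.0013]
```

View pics/w30.png

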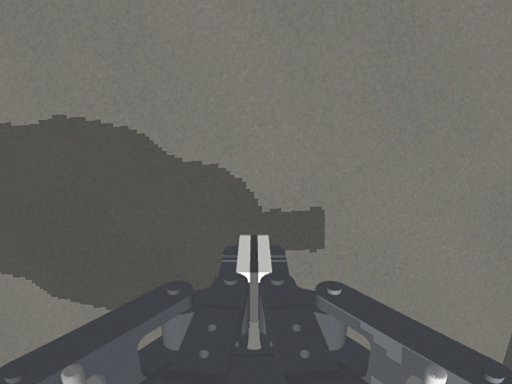

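arm_command --series '[[[0.002,-0.008,0],0,0.0],[[0.002,-0.008,0],0,0.0],[[0,-0.003,0],0,0.0],[[0,0,0],0,0.0]]'

```text
clock: 59.6
tool_pos: [0.5459, -0.0905, 0.0256]
tool_rot: [0.578, 1.565, -1.033]
ft_force: [-0.2, 0.4, 0.1]
opening: 0.002
```

arm_command --series '[[[0,-0.003,0],0,0.0],[[0,0,0],0,0.0]]'

```text
clock: 59.85
tool_pos: [0.546, -0.0934, 0.0258]
tool_rot: [0.642, 1.565, -0.968]
ft_force: [0.6, 0.4, 0.2]
opening: -0.001
```

arm_command --series '[[[0,-0.004,0],0,0.0],[[0,0,0],0,0.0]]'

```text
clock: 60.1
tool_pos: [0.5459, -0.0928, 0.026]
tool_rot: [2.443, 1.564, 0.836]
ft_force: [-0.2, -0.1, 0.8]
opening: 0.001
```

arm_command --series '[[[0,-0.006,0],0,0.0]]'

```text
clock: 60.22
tool_pos: [0.5458, -0.0932, 0.026]
tool_rot: [2.873, 1.552, 1.269]
ft_force: [0.2, 25.8, 8.0]
opening: 0.003
```

arm_command --series '[[[0,-0.008,0],0,0.0]]'

```text
clock: 60.35
tool_pos: [0.5458, -0.0928, 0.0262]
tool_rot: [2.972, 1.534, 1.372]
ft_force: [2.0, 30.4, 9.2]
opening: 0.001
```

The tray is blocked solid at 30 N against the back. Backing off, and working out the dial's angles.

arm_command --series '[[[0,0.01,0],0,0.0],[[0,0.015,0.01],0,0.0],[[0,0.015,0.02],0,0.0],[[0,0,0.03],0,0.0],[[0,0,0.04],0,0.0],[[0,0,0.04],0,0.0],[[0,0,0.04],0,0.0],[[0,0,0.04],0,0.0],[[0,0,0],0,0.0]]'

```text
clock: 61.48
tool_pos: [0.5442, -0.0507, 0.2574]
tool_rot: [2.847, 1.543, 1.249]
ft_force: [0.0, -0.0, -0.2]
opening: -0.0
```

```bash
python3 q.py; python3 - <<'E'
from h import *
np.set_printoptions(precision=4,suppress=True)
f=lambda L:[(x/2.55+160,y/2.55+125) for x,y in L]
ring=onz('top',f([(567,166),(547,168),(530,164),(515,150),(511,129),(517,110),(531,98),(551,93),(570,98)]),.17)[:,:2]
A=np.c_[2*ring,np.ones(len(ring))]; x=np.linalg.lstsq(A,(ring**2).sum(1),rcond=None)[0]
c=x[:2]; print(c,np.sqrt(x[2]+c@c)); d=ring-c; th=np.degrees(np.arctan2(d[:,1],d[:,0])); print(th, np.diff(np.unwrap(th,period=360)))
L=onz('top',f([(558,118),(544,150)]),.212)[:,:2]; e=L[1]-L[0]; print(np.degrees(np.arctan2(e[1],e[0])))
s,im=grab('wrist','w31'); grab('top','t31')
E
```

```text
[ 0.5442 -0.0507  0.2574] -1.6104946846594916 [ 0.0089  0.0267 -0.9996] [-0.2437  0.3    -0.1619  1.1067  0.0281  1.3551]
[ 0.0035  0.0214 -0.0571 -0.0158 -0.0087  0.0037]
[ 0.5898 -0.2523] 0.035015605473050215
[-153.3234  175.6798  149.1912  119.4344   88.1942   57.937    29.177
   -3.0621  -32.3695] [-30.9967 -26.4886 -29.7568 -31.2402 -30.2573 -28.76   -32.2391 -29.3074]
155.83814320802054
```

View pics/w31.png

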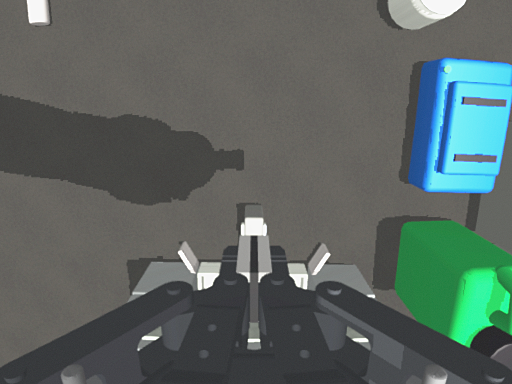

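```bash
python3 - <<'E'
from h import *
im=cv2.imread('pics/w31.png')
cv2.imwrite('pics/w31c.png',cv2.resize(im[230:310,125:380],None,fx=3,fy=5,interpolation=cv2.INTER_CUBIC))
E
```

```text
(no output)
```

View pics/w31c.png

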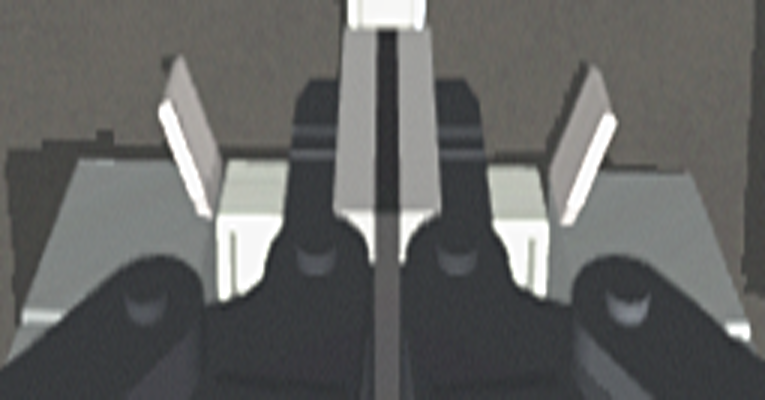

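Dryer leg edges and the tray wall's lower edge line up in the wrist view (rows 163 and 162 on the left, 170 and 168 on the right), so the tray is flush. Now to the dial.

arm_command --series '[[[0.005,-0.02,0.01],7,0.04],[[0.005,-0.02,0.005],7,0.04],[[0.005,-0.02,0],7,0.04],[[0.005,-0.02,0],7,0.04],[[0.005,-0.02,0],7,0.04],[[0.005,-0.02,0],7,0.04],[[0.005,-0.02,0],7,0.04],[[0.004,-0.02,0],7,0.04],[[0.002,-0.02,0],3,0.04],[[0,0,0],0,0.04]]'

```text
clock: 62.82
tool_pos: [0.5743, -0.2318, 0.2501]
tool_rot: [-2.848, 1.516, 2.9]
ft_force: [-0.3, 1.5, 0.1]
opening: 0.469
```

```bash
python3 q.py; python3 -c "
from h import *
s,im=grab('wrist','w32'); print(s['opening'])
print(proj('wrist',[(.5898,-.2523,.212),(.5898,-.2523,.17)],s))"
```

```text
[ 0.5743 -0.2318  0.2501] 59.38099063048493 [-0.0535  0.0132 -0.9985] [-0.4959  0.4917  0.1068  1.2393 -0.0139  0.0393]
[ 0.0207  0.002  -0.0271  0.0046  0.0116 -0.0009]
0.4694779580353302
[[237.98050893 262.3738814 ]
 [241.41534401 237.25715576]]
```

View pics/w32.png

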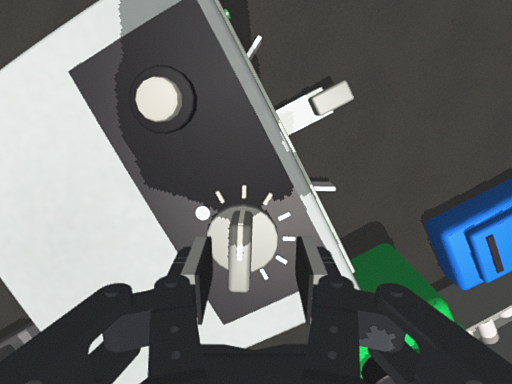

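The bar's upper end points to the tick at (244,191), which is click 2. Bar and jaws are within about 2° of square. Centring over the dial.

arm_command --series '[[[0.005,-0.007,0],-1,0.04],[[0.005,-0.007,0],-1,0.04],[[0.005,-0.006,0],0,0.04],[[0,0,0],0,0.04]]'

```text
clock: 63.38
tool_pos: [0.59, -0.2501, 0.2494]
tool_rot: [-2.866, 1.514, 2.846]
ft_force: [-0.1, -0.7, -0.4]
opening: 0.469
```

```bash
python3 q.py; python3 -c "
from h import *
s,im=grab('wrist','w33'); print(s['opening'])
print(proj('wrist',[(.5898,-.2523,.212),(.5898,-.2523,.17)],s))"
```

```text
[ 0.59   -0.2501  0.2494] 57.31528517622649 [-0.0546  0.0166 -0.9984] [-0.5102  0.5373  0.1796  1.2689 -0.0121  0.061 ]
[ 0.0062 -0.0045 -0.0041  0.0058  0.002   0.0017]
0.4692389762485854
[[250.44227172 228.1277548 ]
 [251.80724556 208.29685987]]
```

View pics/w33.png

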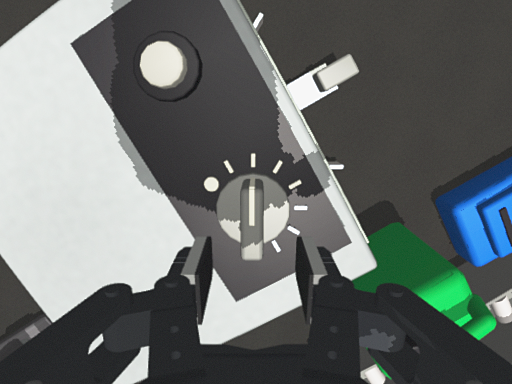

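arm_command --series '[[[0,-0.002,-0.01],0,0.04],[[0,0,-0.012],0,0.04],[[0,0,-0.012],0,0.04],[[0,0,-0.01],0,0.04],[[0,0,-0.008],0,0.04],[[0,0,0],0,0.04]]'

```text
clock: 64.18
tool_pos: [0.5887, -0.2509, 0.1926]
tool_rot: [-2.879, 1.511, 2.833]
ft_force: [0.1, 1.3, 0.1]
opening: 0.469
```

```bash
python3 q.py; python3 -c "
from h import *
s,im=grab('wrist','w34'); print(s['opening'],s['ft_force'])"
```

```text
[ 0.5887 -0.2509  0.1926] 57.34736812439556 [-0.0569  0.0181 -0.9982] [-0.5124  0.5662  0.0832  1.1463 -0.0121  0.0583]
[ 0.0022 -0.0079  0.0086  0.0007  0.0004 -0.0004]
0.46946834911759083 [0.08926492 1.25541766 0.1196167 ]
```

View pics/w34.png

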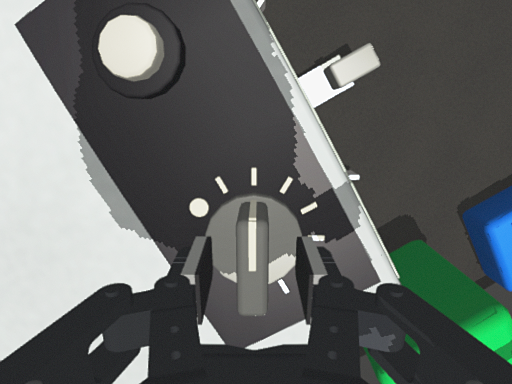

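arm_command --series '[[[0.001,-0.001,-0.003],0,0.04],[[0,0,0],0,0.005],[[0,0,0],0,0.005],[[0,0,0],0,0.005],[[0,0,0],0,0.005]]' --squeeze 30

```text
clock: 64.85
tool_pos: [0.5906, -0.2527, 0.1913]
tool_rot: [-2.871, 1.514, 2.842]
ft_force: [-0.3, -0.9, -1.4]
opening: 0.16
```

arm_command --series '[[[0,0,0],-5,0.005],[[0,0,0],-5,0.005],[[0,0,0],-5,0.005],[[0,0,0],-5,0.005],[[0,0,0],-5,0.005],[[0,0,0],-5,0.005],[[0,0,0],-5,0.005],[[0,0,0],-5,0.005],[[0,0,0],0,0.005]]'

```text
clock: 65.97
tool_pos: [0.5895, -0.2535, 0.1912]
tool_rot: [-2.831, 1.513, 2.163]
ft_force: [-1.2, -0.4, -1.2]
opening: 0.16
```

```bash
python3 q.py; python3 -c "
from h import *
s,im=grab('wrist','w35'); print(s['opening'],s['ft_force'],s['torque'])"
```

```text
[ 0.5895 -0.2535  0.1912] 16.13885691686427 [-0.0322  0.0478 -0.9983] [-0.5329  0.5626  0.0736  1.1338  0.0249  0.7561]
[ 0.0014 -0.0005  0.0007  0.0025 -0.0013  0.0005]
0.15950929499153627 [-1.20870139 -0.42844366 -1.15086057] [-0.04195482 -0.22532966  0.0367149 ]
```

View pics/w35.png

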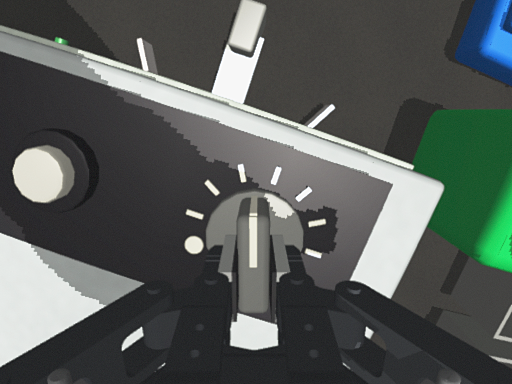

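arm_command --series '[[[0,0,0],-5,0.005],[[0,0,0],-5,0.005],[[0,0,0],-5,0.005],[[0,0,0],-5,0.005],[[0,0,0],-5,0.005],[[0,0,0],-5,0.005],[[0,0,0],-5,0.005],[[0,0,0],-5,0.005],[[0,0,0],-5,0.005],[[0,0,0],0,0.005]]'

```text
clock: 67.28
tool_pos: [0.588, -0.2533, 0.1912]
tool_rot: [-2.76, 1.514, 1.439]
ft_force: [-0.9, 0.1, -0.9]
opening: 0.157
```

```bash
python3 q.py; python3 -c "
from h import *
s,im=grab('wrist','w36'); print(s['opening'],s['ft_force'],s['torque'])"
```

```text
[ 0.588  -0.2533  0.1912] -29.378526934774204 [ 0.0074  0.0559 -0.9984] [-0.5466  0.5344  0.026   1.0852  0.0517  1.5369]
[ 0.0017  0.0021  0.0018  0.0011 -0.0052 -0.007 ]
0.15653333419631763 [-0.94746164  0.11031713 -0.89481607] [-0.19722036 -0.16097991 -0.02893609]
```

View pics/w36.png

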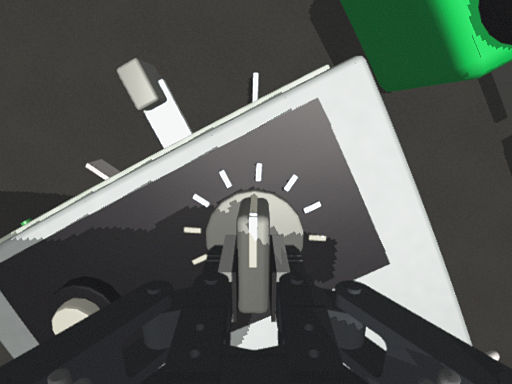

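Three degrees short of click 5. Finishing the turn, then letting go.

arm_command --series '[[[0,0,0],-3,0.005],[[0,0,0],0,0.005],[[0,0,0],0,0.04],[[0,0,0],0,0.04],[[0,0,0],0,0.04],[[0,0,0.015],0,0.04],[[0,0,0.025],0,0.04],[[0,0,0.03],0,0.04],[[0,0,0],0,0.04]]'

```text
clock: 68.45
tool_pos: [0.5888, -0.2533, 0.2667]
tool_rot: [-2.807, 1.515, 1.347]
ft_force: [-0.5, -0.5, 0.4]
opening: 0.466
```

```bash
python3 q.py; python3 -c "
from h import *
s,im=grab('wrist','w37'); print(s['opening'],s['ft_force'],s['torque'])"
```

```text
[ 0.5888 -0.2533  0.2667] -31.97391116044887 [ 0.0123  0.0542 -0.9985] [-0.5465  0.4937  0.1522  1.247   0.0527  1.5823]
[ 0.0001  0.0212 -0.0425 -0.0106 -0.0013  0.0009]
0.46583719058324313 [-0.53309181 -0.51038044  0.44639011] [-0.07189979  0.02341     0.01209544]
```

View pics/w37.png

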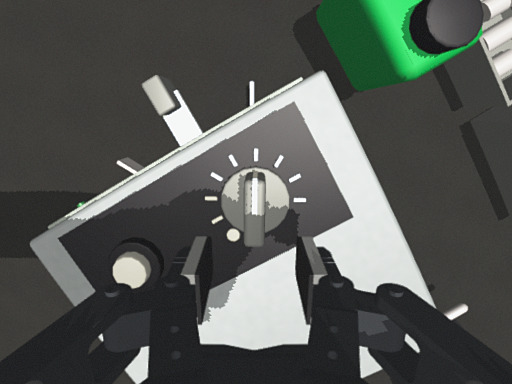

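The pointer is on tick 5: the dot is at (233,235), then ticks 1 to 5, with the fifth at (256,154). Now the button.

```bash
python3 -c "
from h import *
s=sensors.get_state()
print(onz('wrist',[(131,269)],.192,s))"
```

```text
[[ 0.4837042  -0.24319721  0.192     ]]
```

arm_command --series '[[[-0.015,0.001,0],0,0.0],[[-0.02,0.001,0],0,0.0],[[-0.02,0.001,0],0,0.0],[[-0.02,0.001,0],0,0.0],[[-0.015,0.001,0],0,0.0],[[-0.01,0,0],0,0.0],[[0,0,0],0,0.0]]'

```text
clock: 69.38
tool_pos: [0.4824, -0.2456, 0.2589]
tool_rot: [-2.622, 1.51, 1.533]
ft_force: [-0.8, 0.2, -0.0]
opening: -0.0
```

```bash
python3 q.py; python3 -c "
from h import *
s,im=grab('wrist','w38'); print(s['opening'])
print(proj('wrist',[(.4804,-.2467,.192)],s))"
```

```text
[ 0.4824 -0.2456  0.2589] -31.92684220496919 [ 0.0023  0.0609 -0.9981] [-0.636   0.3163 -0.1366  1.1523  0.0504  1.492 ]
[ 0.0027  0.0075  0.0021 -0.0091  0.0046 -0.0004]
-0.0003977174012792638
[[255.01133133 215.32149822]]
```

View pics/w38.png

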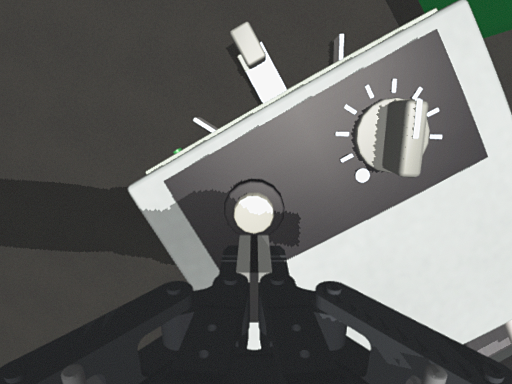

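arm_command --series '[[[0,0,-0.012],0,0.0],[[0,0,-0.012],0,0.0],[[0,0,-0.012],0,0.0],[[0,0,-0.012],0,0.0],[[0,0,-0.007],0,0.0],[[0,0,0],0,0.0]]'

```text
clock: 70.18
tool_pos: [0.4833, -0.2452, 0.1981]
tool_rot: [-2.597, 1.508, 1.559]
ft_force: [0.2, 0.3, -0.3]
opening: 0.003
```

```bash
python3 q.py; python3 -c "
from h import *
s,im=grab('wrist','w39'); print(s['ft_force'])"
```

```text
[ 0.4833 -0.2452  0.1981] -31.850848731696544 [ 0.0008  0.0623 -0.9981] [-0.6344  0.3596 -0.2341  1.0135  0.0506  1.4922]
[-0.0013 -0.0033  0.004  -0.0016  0.0013 -0.0004]
[ 0.19649533  0.27356903 -0.25648587]
```

View pics/w39.png

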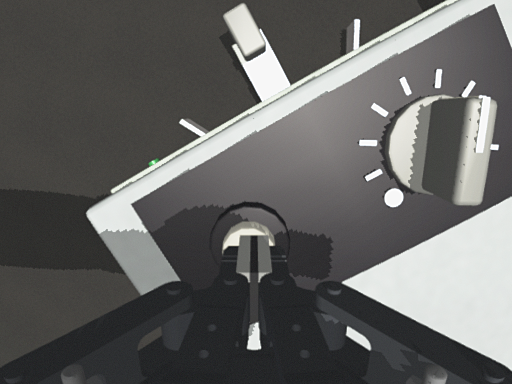

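Over the button and about 6 mm above it. Pressing in small steps.

arm_command --series '[[[0,0,-0.004],0,0.0],[[0,0,-0.004],0,0.0],[[0,0,0],0,0.0]]'

```text
clock: 70.6
tool_pos: [0.4841, -0.2457, 0.1913]
tool_rot: [-2.634, 1.51, 1.522]
ft_force: [-1.8, 1.2, 1.9]
opening: -0.0
```

arm_command --series '[[[0,0,-0.003],0,0.0],[[0,0,0],0,0.0]]'

```text
clock: 70.85
tool_pos: [0.4841, -0.2458, 0.1888]
tool_rot: [-2.644, 1.51, 1.512]
ft_force: [-0.8, 0.3, 3.5]
opening: 0.007
```

arm_command --series '[[[0,0,-0.003],0,0.0]]'

```text
clock: 70.97
tool_pos: [0.4842, -0.2458, 0.1861]
tool_rot: [-2.648, 1.511, 1.507]
ft_force: [-2.8, 0.7, 9.7]
opening: -0.002
```

arm_command --series '[[[0,0,-0.002],0,0.0]]'

```text
clock: 71.1
tool_pos: [0.4843, -0.2459, 0.1858]
tool_rot: [-2.667, 1.511, 1.489]
ft_force: [-6.5, 4.5, 22.4]
opening: 0.001
```

arm_command --series '[[[0,0,-0.003],0,0.0]]'

```text
clock: 71.22
tool_pos: [0.4844, -0.246, 0.1857]
tool_rot: [-2.694, 1.512, 1.461]
ft_force: [-8.2, 5.4, 29.3]
opening: -0.003
```

The button is bottomed: z stays at 0.1857 while the force climbs past 20 N. Lifting away for the final checks.

arm_command --series '[[[0,0,0.01],0,0.0],[[0,0,0.02],0,0.0],[[0,0,0.03],0,0.0],[[0,0,0.03],0,0.0],[[-0.02,0,0.03],0,0.0],[[-0.03,0.02,0.03],0,0.0],[[-0.03,0.03,0.03],0,0.0],[[-0.03,0.03,0.02],0,0.0],[[0,0.03,0.01],0,0.0],[[0,0,0],0,0.0]]'

```text
clock: 72.47
tool_pos: [0.3721, -0.1344, 0.3994]
tool_rot: [-2.739, 1.513, 1.415]
ft_force: [-0.0, -0.4, -0.2]
opening: -0.004
```

arm_command --series '[[[-0.01,0.05,0],0,0.0],[[-0.01,0.05,0],0,0.0],[[-0.01,0.05,0],0,0.0],[[0,0.05,0],0,0.0],[[0,0.05,0],0,0.0],[[0,0.03,0],0,0.0],[[0,0,0],0,0.0]]'

```text
clock: 73.35
tool_pos: [0.3445, 0.1495, 0.3946]
tool_rot: [-2.717, 1.516, 1.432]
ft_force: [0.4, -0.5, 0.2]
opening: 0.001
```

```bash
python3 q.py; python3 - <<'E'
from h import *
s,im=grab('scene','s40'); print(s['clock'],s['ft_force'])
s,t=grab('top','t40')
cv2.imwrite('pics/t40c.png',cv2.resize(t[125:275,260:470],None,fx=3.7,fy=3.7,interpolation=cv2.INTER_CUBIC))
cv2.imwrite('pics/s40c.png',cv2.resize(im[80:240,110:290],None,fx=4,fy=3.7,interpolation=cv2.INTER_CUBIC))
E
```

```text
[0.3445 0.1495 0.3946] -32.23833780527461 [ 0.0076  0.0543 -0.9985] [ 0.1687 -0.0906 -0.2616  1.3832  0.0523  2.3032]
[-0.0136  0.0052 -0.0069 -0.002  -0.018   0.0011]
73.35 [ 0.40636388 -0.54931689  0.16941779]
```

View pics/s40.png

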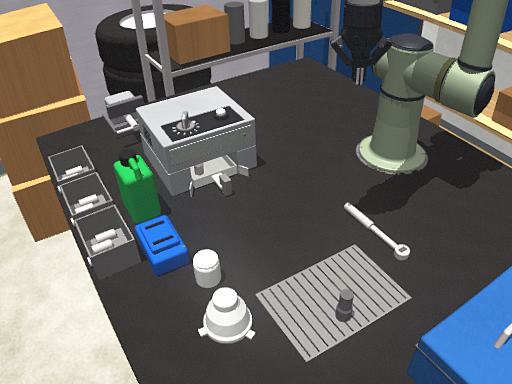

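View pics/t40c.png

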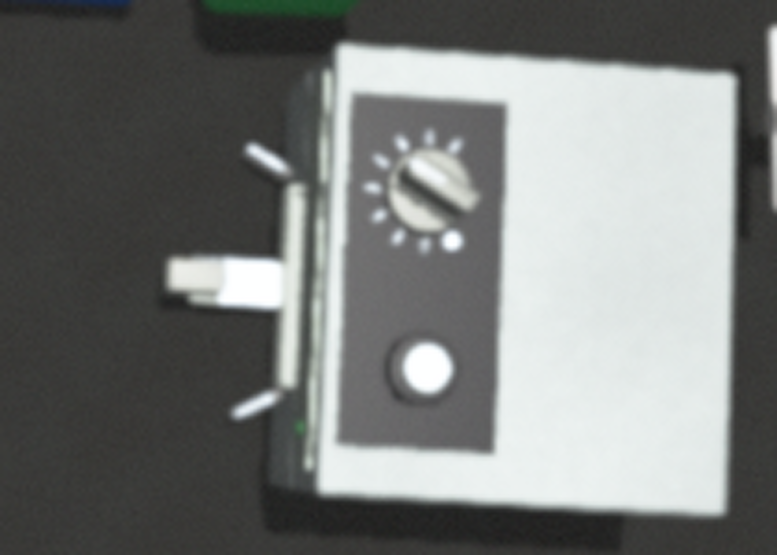

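View pics/s40c.png

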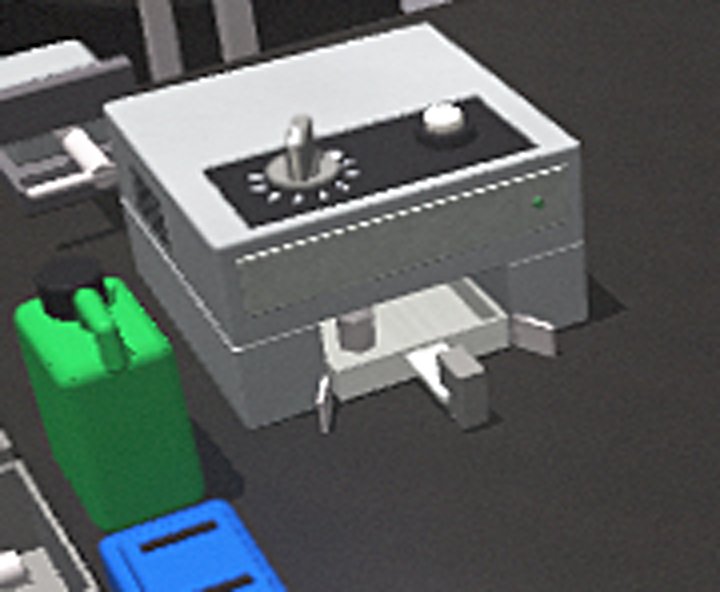

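```bash
python3 - <<'E'
from h import *
np.set_printoptions(precision=4,suppress=True)
t=cv2.imread('pics/t40.png')
cv2.imwrite('pics/t40d.png',cv2.resize(t[150:250,290:360],None,fx=8,fy=6,interpolation=cv2.INTER_CUBIC))
# predicted: dryer front line at z=.03 and z=0 from top-corner pose
c=np.array([.5359,-.3197]);a=np.radians(-92.6);ex=np.array([np.cos(a),np.sin(a)]);ey=np.array([-ex[1],ex[0]])
for z in (0,.03):
  p=[np.r_[c-.13*ex+k*ey,z] for k in (-.14,-.07,.07,.14)]
  q=proj('top',p); print(z,q, (q-[290,150])*[8,6])
E
```

```text
0 [[332.7008 255.6057]
 [334.0251 228.7558]
 [336.4575 175.768 ]
 [337.5651 149.7351]] [[341.6063 633.634 ]
 [352.2005 472.5348]
 [371.6603 154.6078]
 [380.5204  -1.5894]]
0.03 [[334.7572 256.0493]
 [336.1046 228.5476]
 [338.5683 174.2939]
 [339.6839 147.6546]] [[358.0576 636.2961]
 [368.8369 471.2855]
 [388.5462 145.7632]
 [397.4714 -14.0723]]
```

View pics/t40d.png

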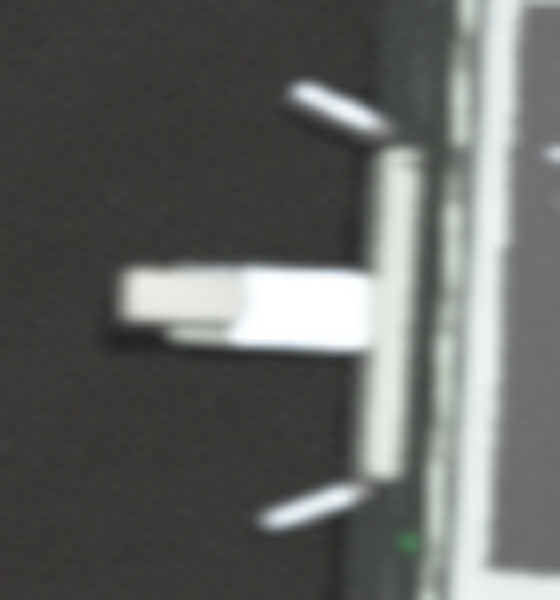

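```bash
python3 -c "
from h import *
print(ticket.close_job())"
```

```text
the job is handed in; nothing more can be done
None
```

I moved all three wheel nuts into the tray in one layer, slid the tray home, turned the dial from click 2 to click 5, then pressed the start button. I handed the job in at about 73 s of the 210 s allowed.

**Last checks**
- **Tray:** two camera views put its outer wall flush with the dryer front, to about 1–2 mm. It did not move when pushed with 30 N. The handle's measured position was about 4 mm short of the predicted one; I put that down to calibration because of the push and the flush edges.
- **Nuts:** all three were standing in the tray just before it went into the slot. Afterwards only one could be seen through the opening, so I did not recheck the other two inside.
- **Dial:** after I let go, the pointer stood on the fifth tick from the dot.
- **Button:** it bottomed out at about 6 mm of travel while the force rose to about 29 N.
- **Other things:** in the final picture the socket and the other objects looked unmoved, and the arm was clear of everything.

**What went wrong on the way**
- The first grasp of a nut was off-centre because fast arm moves lag, so I regripped it.
- The tool also picked up a lean from fast moves, which I took out before touching the tray; that cost about 20 s.
- One nut was knocked about 25 mm sideways inside the tray but stayed upright.

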